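# Put away the microscope objectives by length

## Task

Put the objectives away: stand the three chrome ones upright on the circles of the black storage rail in order of length, the shortest (red) next to the green end post, then yellow, then the longest (blue) at the far end. Open the lid of the white case wide, stand the black oil objective upright on the circle inside, and lower the lid until it is fully shut. Leave the small amber bottle standing where it is.

Things in the scene. Friction and masses are not known exactly. Their poses are not given: they have to be found in the camera images.
- lens_red: Loose microscope objective standing upright, nose up: chrome barrel 26 mm in diameter, red band and red cone-shaped nose, 36 mm tall overall (barrel 26 mm, then a 10 mm cone narrowing to 14 mm). 0.06 to 0.18 kg. Origin: centre of its underside; z up along its axis. The shortest of the three chrome ones.
- lens_yellow: Loose microscope objective standing upright, nose up: chrome barrel 26 mm in diameter, yellow band and yellow cone-shaped nose, 48 mm tall overall (barrel 38 mm, then a 10 mm cone narrowing to 14 mm). 0.06 to 0.18 kg. Origin: centre of its underside; z up along its axis. The middle one.
- lens_blue: Loose microscope objective standing upright, nose up: chrome barrel 26 mm in diameter, blue band and blue cone-shaped nose, 60 mm tall overall (barrel 50 mm, then a 10 mm cone narrowing to 14 mm). 0.06 to 0.18 kg. Origin: centre of its underside; z up along its axis. The longest.
- lens_oil: Loose microscope objective standing upright, nose up: black barrel 26 mm in diameter, white band and white cone-shaped nose, 53 mm tall overall (barrel 43 mm, then a 10 mm cone narrowing to 14 mm). 0.06 to 0.18 kg. Origin: centre of its underside; z up along its axis. This is the oil objective that belongs in the case.
- rail: Fixed flat black storage rail on the table, 70 mm (its x) by 330 mm (its y) by 12 mm thick, flat top. Three grey circles with white rims, 42 mm across, are printed on top at 85 mm spacing along its y: at y = -85, 0 and +85 mm, x = 0. A short round post, 20 mm in diameter and 14 mm above the rail's top, stands at each end at y = +-145 mm: one green, one grey; which end is which varies. Origin: centre of the underside; z up.
- start_post: The green end post on the rail, 20 mm in diameter, 14 mm tall, fixed at either the +y or the -y end of the rail (y = +-145 mm in the rail's frame); the nearest circle is centred 60 mm from it, the next 145 mm, the last 230 mm. It marks the end for the shortest objective. Origin: centre of its underside, on the rail's top.
- case: Fixed white open box with a hinged blue lid, 140 mm (its x) by 160 mm (its y) by 75 mm high, walls and floor 5 mm thick; a black circle with white rim, 42 mm across, at the centre of its grey inner floor is the place for the oil objective. Origin: centre of the underside; x points away from the robot side, towards the hinge; z up.
- lid (a joint): Angle of the case's lid: 0 shut, growing as it opens, 1.9 at its stop. The lid is a 6 mm panel hinged along the case's far (+x) upper rim (hinge axis along the case's y, at x = +70 mm, z = 75 mm in the case's frame); its front edge swings up and away. The hinge is stiff: the lid stays at any angle where it is left, and takes about 1 to 3 N at the handle to move. It may start slightly ajar. Standing open, its top edge reaches 215 mm above the table.
- lid_handle (a point): Middle of the head of the lid's black knob, where to pinch it. The knob stands square on the lid, 110 mm from the hinge edge and 30 mm from the front edge, midway across; its head is a disc 28 mm in diameter and 16 mm thick, on a 12 mm stem, with its middle 35 mm off the lid's upper face (41 mm from the plane of the hinge). The point's frame turns with the lid: z points out of the lid along the knob, y along the hinge.
- bottle: Small loose amber bottle with black cap, 32 mm in diameter, 60 mm tall, standing beyond the rail: a bystander. Origin: centre of its underside; z up.
Mind the look-alikes: they are no part of the job. Leave any turquoise look-alike of the lens_red alone. Leave any turquoise look-alike of the lens_oil alone.

How it is judged:
On the way, in this order (a step that is already met when the one before it is completed fails the run):
1. the lid is opened wide (past 0.9 rad) (value of joint lid above 0.9 rad), for 0.2 s.
2. the oil objective stands released on the circle inside the case, the lid still open (horizontal distance between lens_oil and case below 0.015 m and z of lens_oil in the frame of case between 0.001 and 0.01 m and linear speed of lens_oil below 0.02 m/s and angle between lens_oil's own z axis and vertical below 0.12 rad and contact force between the fingers and lens_oil below 0.1 N and value of joint lid above 0.5 rad), for 0.2 s.
3. the lid is shut over it (value of joint lid below 0.06 rad and horizontal distance between lens_oil and case below 0.015 m and z of lens_oil in the frame of case between 0.001 and 0.01 m and linear speed of lens_oil below 0.02 m/s and angle between lens_oil's own z axis and vertical below 0.12 rad), for 0.2 s.
At the end, for the whole second after the job is handed in: Red, yellow, blue stand upright (0.12 rad), released, at rest on the rail circles in that order from the green post, within 12 mm along and across; the oil objective stands upright on the case floor within 15 mm of its centre; lid below 0.06 rad; bottle moved under 25 mm (all of step 3 and x of lens_red in the frame of rail between -0.012 and 0.012 m and horizontal distance between lens_red and start_post between 0.048 and 0.072 m and z of lens_red in the frame of rail between 0.008 and 0.017 m and linear speed of each of lens_red, lens_yellow, lens_blue below 0.02 m/s and angle between each of lens_red, lens_yellow, lens_blue's own z axis and vertical below 0.12 rad and x of lens_yellow in the frame of rail between -0.012 and 0.012 m and horizontal distance between lens_yellow and start_post between 0.133 and 0.157 m and z of lens_yellow in the frame of rail between 0.008 and 0.017 m and x of lens_blue in the frame of rail between -0.012 and 0.012 m and horizontal distance between lens_blue and start_post between 0.218 and 0.242 m and z of lens_blue in the frame of rail between 0.008 and 0.017 m); the robot touches nothing.
It fails at once if the amber bottle is shifted by more than 25 mm or tipped (distance of bottle from where it was at the start of the episode above 0.025 m or angle between bottle's own z axis and vertical above 0.3 rad).
It also fails if it takes over 128 s, if anything falls off the work surface, if the arm or the gripper's body presses on something with over 40 N, if the wrist force passes 120 N, or if a joint passes its speed limit or range.

## Robot

A 6-joint arm with a two-finger parallel gripper is mounted at the origin on the work surface. World frame = base frame: x ahead of the robot, y to its left, z up, the work surface at z = 0. Lengths are in m, angles in rad, forces in N, time in s.
With the tool pointing down it reaches from about 0.35 to 0.85 m from the base axis. Payload 8.1 kg.
Tool frame: the origin (TCP) lies midway between the tips of the shut fingers; the grasp point (between the pads) lies r.grasp_offset behind it (r.grasp_offset is the distance from the TCP to the grasp point, in m); z points along the fingers, y is the direction in which the jaws open and shut (so a half turn about z gives the same grasp; the last joint's range is limited). The gripper opens to 93 mm and grips with 3 to 60 N. Pads are 15 mm wide; open, the fingers measure 128 mm over their backs; the gripper's body (75 mm by 188 mm) begins 65 mm behind the grasp point.
Start: joints at [1.183, 0.13, 1.488, -0, 1.523, -0.085], TCP at [0.179, 0.573, 0.219] pointing down, gripper open.
Joint ranges: [-2.96, 2.96], [-0.89, 2.26], [0.02, 2.5], [-1.34, 4.48], [0, 2.73], [-2.66, 2.66]. Speed limits (rad/s): [2.39, 2.39, 2.79, 3.14, 3.14, 3.14].

## Interface

Orientations are given as a unit quaternion [w, x, y, z].
In Python, from bench import r, eyes, ticket gives the robot as it stands.
- The arm moves only by the tool carry_out, never from a script. Its argument "steps" is a list of rows, each an object with "xyz": the shift along the tool's x, y, z in mm, a list of three; "rotation": the turn, a rotation vector about the tool's x, y, z in degrees, a list of three; "grip": the opening, from 0 (shut) to 1 (fully open). A call has 1 to 20 rows; each row shifts and turns the pose as measured when the row begins, along the tool's axes as they then stand; what a row does not reach is not made up. A row lasts 1/10 s, in which the tool goes at most 50 mm and 8.59 degrees, less where a joint would pass 70% of its speed; a pose out of reach is approached as far as the arm can. A call is refused whole if a number of a shift passes 50 or a number of a turn 8.59, either way. A call with a gripper value outside its range is refused whole. The fingers move at their own pace and stop on an object; "newtons" is the grip in N (left out, the last holds). Time passes only in rows, so rows that do not move let the fingers close. It gives the time, the measured TCP pose, the force and the opening at its end, in the units of the state.
- r.state(): the state, without advancing time (a new reading comes with each control period).
- eyes.snapshot(name): name is "scene" or "top"; returns a dict with "img" (480x640x3 uint8, red, green, blue), "fx", "fy", "cx", "cy" (pixels), "view" (4x4, takes a point from world to camera coordinates). Camera axes: x right, y up, looking along -z (the intrinsics and any distortion apply to the point x, -y, -z); pixel columns grow to the right and rows downward; lengths in m; the calibration is good to about 2 mm. A picture is of the moment at which its call begins. There is no depth.
- ticket.hand_in(): hands the job in, once; it reports no verdict.
Trained networks look in a picture, given as the dict that the camera call returned (one of the last four; its "shot" number tells which), for a name from the list of things; names that differ only in an ending like _2 or _b are one class to them, and where a whole thing is asked for, a point or a joint stands for the part that bears it (a point fixed in the world has none). Each returns a list of dicts, best first, with "conf" (0 to 1); they miss things now and then, are a little off and sometimes report something else, mostly with a low value. They report only what shows in the picture. A call takes as long as a camera call. They do not tell look-alikes from the thing itself.
- eyes.trace(name, picture): "region" (480x640 bool, what is visible of it).
- eyes.tip_of(name, picture): "centre" ([x, y, z] in m, in world coordinates, good to about 4 mm: a listed point, or the origin of a listed thing).
The state is a dict: "clock": time; "qpos": joint angles; "joint_velocities": joint speeds; "effort": joint torques, N m; "ee_pos": TCP position; "tool_rot": TCP orientation; "wrist_force": force on the tool from outside, world axes, zero at the start; "torque": the same for the moment, N m; "gripper_width": opening from 0.0 (shut) to 1.0 (fully open).
Only numpy, scipy, OpenCV 4.12 (cv2) and the standard library are available. Lean on these libraries where they do the work, as an engineer would, in place of code of your own. Each camera call takes 0.05 s, during which the arm holds its last target.

## Working session

There is one attempt and no reset: what is moved stays moved. The work goes in short steps, Python scripts to look and compute and a tool call to move; the robot and the scene stay as the last step left them, time stands still between calls to the robot, and variables do not carry over. Pictures are saved under pics/ and viewed, and the job is handed in when it is done.

Besides the shell and the picture viewer there is one more tool, called after ">>>" as name(argument=value, ...) on one line, values as JSON. carry_out: Moves the arm, as the interface text tells. Its arguments: {"type":"object","properties":{"steps":{"type":"array"},"newtons":{"type":"number"}},"required":["steps"]}

```bash
ls; mkdir -p pics
python3 - <<'E'
from bench import r, eyes, ticket
import cv2
print(r.state(), r.grasp_offset)
for n in ("scene","top"):
    p=eyes.snapshot(n)
    cv2.imwrite(f"pics/{n}0.png",p["img"][:,:,::-1])
    print(n,p["fx"],p["fy"],p["cx"],p["cy"],p["view"])
    for k in ["lens_red","lens_yellow","lens_blue","lens_oil","rail","start_post","case","lid_handle","bottle"]:
        print(k,[(round(d["conf"],2),[round(float(v),3) for v in d["centre"]]) for d in eyes.tip_of(k,p)])
E
```

```text
pics
{'clock': 0.0, 'qpos': array([ 1.18261615e+00,  1.31201352e-01,  1.48925788e+00,  5.24853158e-06,
        1.52298184e+00, -8.53997256e-02]), 'joint_velocities': array([-3.25535547e-04,  1.81126548e-03,  1.70519694e-03,  2.77441261e-05,
        6.12564670e-04,  1.15668077e-03]), 'effort': array([ 3.71296517e-05, -5.59846795e+01, -4.91754448e+01,  7.68158538e-02,
        3.55093216e-02, -1.29884670e-04]), 'ee_pos': array([0.17866921, 0.57219407, 0.21757519]), 'tool_rot': array([-2.19351657e-04,  1.50812664e-01,  9.88561928e-01, -8.97803306e-04]), 'wrist_force': array([0.76975288, 0.95279738, 0.30468193]), 'torque': array([-0.00738297,  0.02883043, -0.01243323]), 'gripper_width': 0.9992946091438293} 0.0188
scene 589.4215742409206 589.4215742409206 316.2565358304207 247.57083029217563 [[ 0.12353452  0.99218753 -0.01741064 -0.08576524]
 [-0.66022986  0.09527638  0.74499594  0.31578159]
 [ 0.7408345  -0.08053769  0.66684175 -1.4908208 ]
 [ 0.          0.          0.          1.        ]]
lens_red [(0.82, [0.455, -0.073, 0.002]), (0.59, [0.408, -0.011, 0.001])]
lens_yellow [(0.8, [0.45
[... 385 characters left out ...]
351078 229.72622603365042 [[ 0.0113649  -0.99927173  0.0364259  -0.01614597]
 [ 0.99134818  0.01602369  0.13027675 -0.595985  ]
 [-0.13076555  0.03463017  0.99080832 -1.06815506]
 [ 0.          0.          0.          1.        ]]
lens_red [(0.57, [0.402, -0.011, -0.004]), (0.42, [0.455, -0.065, 0.001])]
lens_yellow [(0.47, [0.454, -0.164, 0.001])]
lens_blue [(0.57, [0.469, 0.043, -0.004])]
lens_oil [(0.58, [0.41, -0.288, -0.003]), (0.57, [0.482, -0.256, 0.001])]
rail [(0.95, [0.607, -0.116, -0.0])]
start_post [(0.61, [0.595, -0.257, 0.014])]
case [(0.96, [0.536, 0.285, -0.004])]
lid_handle [(0.69, [0.502, 0.276, 0.126]), (0.26, [0.454, -0.162, 0.002])]
bottle [(0.53, [0.74, 0.116, -0.002])]
```

View pics/scene0.png

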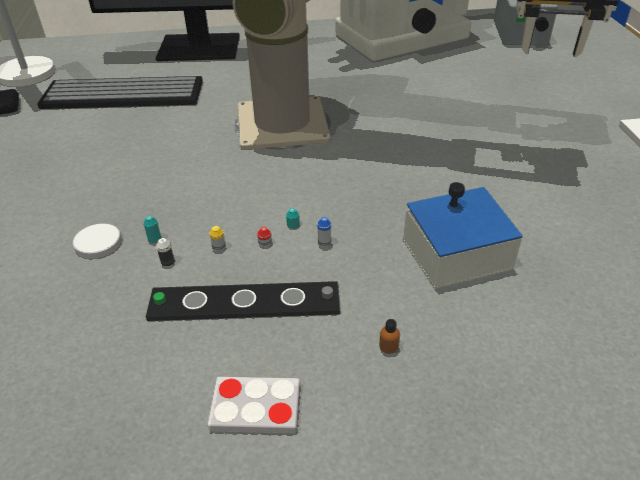

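View pics/top0.png

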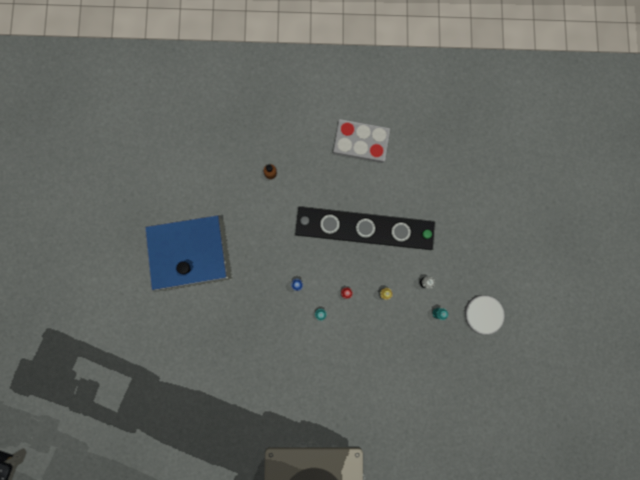

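```bash
cat > h.py <<'E'
import numpy as np, cv2
from scipy.optimize import least_squares
def proj(p,P):
    P=np.atleast_2d(P); c=P@p["view"][:3,:3].T+p["view"][:3,3]
    return np.c_[p["fx"]*c[:,0]/-c[:,2]+p["cx"], p["fy"]*-c[:,1]/-c[:,2]+p["cy"]]
def unproj(p,uv,z):
    u,v=uv; d=np.array([(u-p["cx"])/p["fx"],-(v-p["cy"])/p["fy"],-1.]); R=p["view"][:3,:3]; o=-R.T@p["view"][:3,3]; d=R.T@d
    return o+d*(z-o[2])/d[2]
def mom(m):
    a=m["m00"]; cx,cy=m["m10"]/a,m["m01"]/a
    return np.array([cx,cy,m["mu20"]/a/30,m["mu02"]/a/30,m["mu11"]/a/30])
def maskmom(mask):
    return mom(cv2.moments(mask.astype(np.uint8),True))
def hullmom(p,P):
    h=cv2.convexHull(proj(p,P).astype(np.float32)); h2=h-0
    return mom(cv2.moments(h2))
t=np.linspace(0,2*np.pi,24,endpoint=False)
def ring(r,z): return np.c_[r*np.cos(t),r*np.sin(t),0*t+z]
def lensP(h): return np.r_[ring(.013,0),ring(.013,h-.01),ring(.007,h)]
def boxP(x,y,z): return np.array([[a*x/2,b*y/2,c] for a in(-1,1) for b in(-1,1) for c in(0,z)])
def place(P,x,y,a,z=0):
    c,s=np.cos(a),np.sin(a); return P@np.array([[c,s,0],[-s,c,0],[0,0,1]])+[x,y,z]
def fit(pics,masks,P,x0,yaw=False,z=0):
    n=5 if yaw else 2
    obs=[maskmom(m) for m in masks]
    def f(q):
        a=q[2] if yaw else 0
        return np.concatenate([(hullmom(p,place(P,q[0],q[1],a,z))-o)[:n] for p,o in zip(pics,obs)])
    s=least_squares(f,x0,x_scale=.01,diff_step=1e-4); return s.x,s.fun
def best(eyes,name,p,xyz):
    "trace region whose pixels include/nearest projection of xyz"
    uv=proj(p,xyz)[0]; b=None
    for d in eyes.trace(name,p):
        ys,xs=np.nonzero(d["region"])
        if len(xs)<10: continue
        e=np.hypot(xs.mean()-uv[0],ys.mean()-uv[1])
        if b is None or e<b[0]: b=(e,d["region"],d["conf"])
    return b
E
python3 - <<'E'
from bench import r, eyes, ticket
from h import *
np.set_printoptions(precision=4,suppress=True)
S=eyes.snapshot("scene");T=eyes.snapshot("top");print(S.keys())
G=dict(lens_red=(.455,-.069,.036),lens_yellow=(.452,-.161,.048),lens_blue=(.4685,.0445,.06),lens_oil=(.481,-.2575,.053))
for k,(x,y,h) in G.items():
    ps=[];ms=[]
    for p in(S,T):
        b=best(eyes,k,p,[x,y,h/2])
        if b and b[0]<12: ps.append(p);ms.append(b[1])
    if ps:
        q,f=fit(ps,ms,lensP(h),[x,y]); print(k,len(ps),q,f, [fit([p],[m],lensP(h),[x,y])[0] for p,m in zip(ps,ms)])
ps=[];ms=[]
for p in(S,T):
    b=best(eyes,"rail",p,[.608,-.1165,0])
    if b: print(b[0],b[2]); ps.append(p);ms.append(b[1])
for sub in ([0,1],[0],[1]):
    print("rail",fit([ps[i] for i in sub],[ms[i] for i in sub],boxP(.07,.33,.012),[.608,-.1165,-.09],True))
# lid blue
obs=[]
for p in (S,T):
    hsv=cv2.cvtColor(p["img"],cv2.COLOR_RGB2HSV)
    m=cv2.inRange(hsv,(100,150,60),(125,255,255)); n,l,st,_=cv2.connectedComponentsWithStats(m)
    i=1+np.argmax(st[1:,4]); print(st[i]); obs.append(cv2.approxPolyDP(cv2.convexHull(np.argwhere(l==i)[:,::-1].astype(np.int32)),6,True)[:,0]); print(obs[-1].tolist())
# circles
for p in (S,T):
    g=p["img"].astype(int); print([unproj(p,uv,.012)[:2] for uv in ([(195,300),(244,298.5),(293,297)] if p is S else [(330,224),(365.5,228),(401,232)])])
for d in eyes.tip_of("bottle",S): print(d)
print([ (d["conf"],d["centre"]) for p in (S,T) for d in eyes.tip_of("lid_handle",p)])
E
```

```text
dict_keys(['img', 'fx', 'fy', 'cx', 'cy', 'view', 'shot'])
lens_red 1 [ 0.4542 -0.0712] [-0.  0.] [array([ 0.4542, -0.0712])]
lens_yellow 2 [ 0.4534 -0.1612] [-0.485  -0.3392 -0.5526 -0.2608] [array([ 0.4546, -0.1603]), array([ 0.4529, -0.1625])]
lens_blue 2 [0.4707 0.043 ] [-0.2101  0.1056 -0.2587  0.0415] [array([0.4705, 0.0435]), array([0.4708, 0.0425])]
lens_oil 2 [ 0.4799 -0.2577] [-0.1915 -0.0662 -0.2357 -0.0347] [array([ 0.4801, -0.2574]), array([ 0.4798, -0.2583])]
2.126295103215679 0.59
0.5861102970301856 0.96
rail (array([ 0.6056, -0.1157, -0.1086]), array([ 0.4545, -0.9742,  4.9303,  0.0307,  0.8577,  0.5961,  0.6718,
        3.0902,  0.1655,  0.7674]))
rail (array([ 0.6039, -0.1166, -0.1108]), array([-0.0406, -1.6178,  4.6677,  0.0108,  1.0206]))
rail (array([ 0.6074, -0.1144, -0.1058]), array([ 0.0403, -0.0915,  3.1052,  0.1301,  0.628 ]))
[ 408  187  113   69 4615]
[[520, 236], [439, 255], [408, 203], [483, 187]]
[ 147  217   78   72 4196]
[[224, 276], [153, 288], [147, 228], [216, 217]]
[array([ 0.6006, -0.2   ]), array([ 0.609 , -0.1155]), array([ 0.6173, -0.0309])]
[array([ 0.6138, -0.0323]), array([ 0.6056, -0.1167]), array([ 0.5974, -0.2013])]
{'centre': [0.7378, 0.1115, -0.0026], 'conf': 0.86}
[(0.86, [0.5007, 0.2804, 0.1309]), (0.89, [0.5037, 0.2794, 0.1268])]
```

Run:
```python
from bench import r, eyes, ticket
from h import *
np.set_printoptions(precision=4,suppress=True)
S=eyes.snapshot("scene");T=eyes.snapshot("top")
obs=[]
for p in (S,T):
    hsv=cv2.cvtColor(p["img"],cv2.COLOR_RGB2HSV)
    m=cv2.inRange(hsv,(100,150,60),(125,255,255)); n,l,st,_=cv2.connectedComponentsWithStats(m)
    i=1+np.argmax(st[1:,4]); h=cv2.convexHull(np.argwhere(l==i)[:,::-1].astype(np.int32)); obs.append(mom(cv2.moments(h)))
def lid(q):
    x,y,a,th=q; c,s=np.cos(th),np.sin(th)
    P=np.array([[.07-u*c+w*s, v, .075+u*s+w*c] for u in(0,.14) for v in(-.08,.08) for w in (0,.006)])
    K=np.array([[.07-.11*c+.041*s,0,.075+.11*s+.041*c]])
    return place(P,x,y,a),place(K,x,y,a)[0]
def f(q): return np.concatenate([hullmom(p,lid(q)[0])-o for p,o in zip((S,T),obs)]+[(lid(q)[1]-[.502,.28,.129])/.004*.7])
s=least_squares(f,[.538,.287,.17,.1],x_scale=.01,diff_step=1e-4); print(s.x,s.fun,lid(s.x)[1])
```

```text
[0.5369 0.2863 0.263  0.0851] [ 0.1606 -0.0771  1.0091  0.7788 -0.0016 -0.0059  0.0778  1.2006  1.3035
 -0.3223  0.0045 -0.5483 -0.6649] [0.502  0.2769 0.1252]
```

```bash
cat >> h.py <<'E'
def lidm(q):
    x,y,a,th=q; c,s=np.cos(th),np.sin(th)
    P=np.array([[.07-u*c+w*s, v, .075+u*s+w*c] for u in(0,.14) for v in(-.08,.08) for w in (0,.006)])
    K=np.array([[.07-.11*c+.041*s,0,.075+.11*s+.041*c]])
    return place(P,x,y,a),place(K,x,y,a)[0]
E
python3 - <<'E'
from bench import r, eyes, ticket
from h import *
np.set_printoptions(precision=4,suppress=True)
S=eyes.snapshot("scene");T=eyes.snapshot("top")
ob=[]
for p in (S,T):
    hsv=cv2.cvtColor(p["img"],cv2.COLOR_RGB2HSV)
    m=cv2.inRange(hsv,(100,150,60),(125,255,255)); n,l,st,_=cv2.connectedComponentsWithStats(m)
    i=1+np.argmax(st[1:,4]); h=cv2.convexHull(np.argwhere(l==i)[:,::-1].astype(np.int32))
    # support function of the hull in many directions
    ob.append(h[:,0].astype(float))
D=np.c_[np.cos(np.linspace(0,6.28,48)),np.sin(np.linspace(0,6.28,48))]
def f(q): return np.concatenate([(proj(p,lidm(q)[0])@D.T).max(0)-(o@D.T).max(0) for p,o in zip((S,T),ob)]+[(lidm(q)[1]-[.502,.28,.129])/.004*2])
for a in(.1,.25):
    s=least_squares(f,[.538,.287,a,.1],x_scale=.01,diff_step=1e-4,loss="soft_l1"); print(s.x,s.cost,lidm(s.x)[1])
for p,n in((S,"s"),(T,"t")):
    im=p["img"][:,:,::-1].copy()
    for u in proj(p,np.r_[lidm(s.x)[0],lidm(s.x)[1][None],place(boxP(.14,.16,.0),*s.x[:3])]): cv2.circle(im,tuple(int(round(v)) for v in u),1,(0,255,255),-1)
    im=im[160:310,380:540] if n=="s" else im[180:330,110:270]
    cv2.imwrite(f"pics/lid{n}.png",cv2.resize(im,None,fx=4,fy=4,interpolation=cv2.INTER_NEAREST))
E
```

```text
[0.5333 0.2873 0.1657 0.0324] 117.4937757302427 [0.4952 0.281  0.1195]
[0.5333 0.2873 0.1657 0.0324] 117.49377575357849 [0.4952 0.281  0.1195]
```

View pics/lids.png

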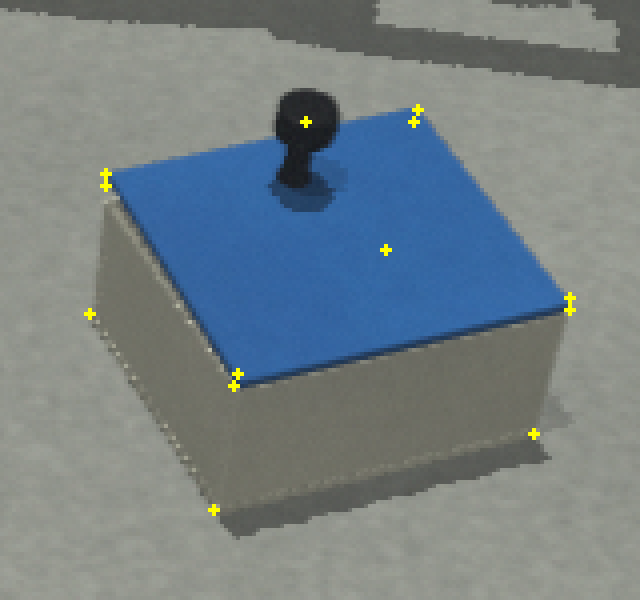

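View pics/lidt.png

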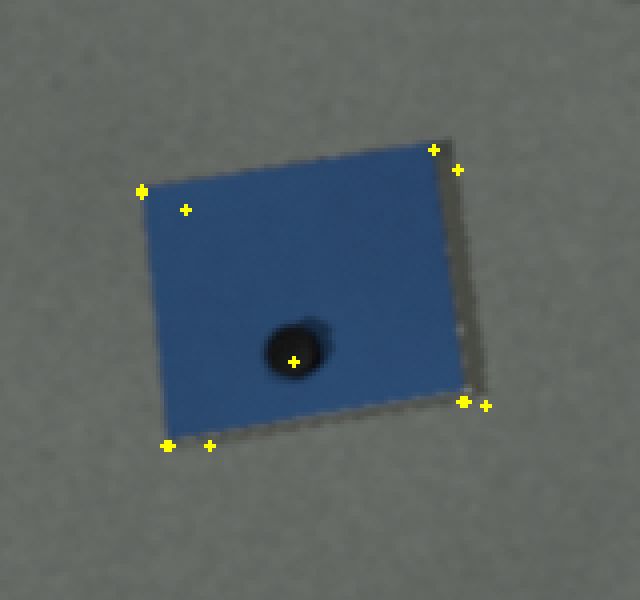

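```bash
cat > pl.py <<'E'
import numpy as np, sys, json
from scipy.spatial.transform import Rotation as R
from bench import r
G=.0188
def tool(yaw,phi=0.):
    "tool down, jaw y along world y turned by yaw, tilted phi(rad) about the jaw axis (neg = pointing forward)"
    return R.from_euler("z",yaw)*R.from_euler("y",phi)*R.from_matrix(np.diag([-1.,1,-1]))
def now():
    s=r.state(); q=np.array(s["tool_rot"]); return np.array(s["ee_pos"]),R.from_quat(q[[1,2,3,0]]),s
def show():
    p,Q,s=now(); print("t%.2f tcp %s grasp %s grip %.3f F %s q %s"%(s["clock"],p.round(4),(p-G*Q.apply([0,0,1])).round(4),s["gripper_width"],np.round(s["wrist_force"],1),np.round(s["qpos"],2)))
def delta(P,Q,P2,Q2):
    "total shift and turn in tool axes now"
    return Q.inv().apply(P2-P)*1000,(Q.inv()*Q2).as_rotvec(degrees=True)
def go(gp,yaw,phi=0.,n=10):
    "straight move: remaining total; per-row values for n rows (tool axes at each row)"
    P,Q,_=now(); Q2=tool(yaw,phi); P2=np.array(gp)+G*Q2.apply([0,0,1])
    d,w=delta(P,Q,P2,Q2)
    nmin=max(np.abs(d).max()/50,np.abs(w).max()/8.59); print("tot",d.round(1),w.round(1),"nmin %.1f"%nmin)
    p,q=P,Q
    for i in range(n):
        pn=P+(P2-P)*(i+1)/n; qn=Q*R.from_rotvec(np.radians(w)*(i+1)/n)
        a,b=delta(p,q,pn,qn); print(i,a.round(0).astype(int).tolist(),b.round(1).tolist()); p,q=pn,qn
E
python3 - <<'E'
from pl import *
show()
yaw,phi=.166,-.7; z=tool(yaw,phi).apply([0,0,1]); print(z)
go(np.array([.5,.2795,.125])-.09*z,yaw,phi,10)
E
```

```text
t1.95 tcp [0.1789 0.5727 0.2186] grasp [0.1789 0.5727 0.2374] grip 1.002 F [ 0.1 -0.1 -0.1] q [ 1.18  0.13  1.49  0.    1.52 -0.09]
[ 0.63536202  0.10644967 -0.76484219]
tot [-353.  -204.9   39.1] [ -9.4 -39.4 -25.7] nmin 7.1
0 [-35, -20, 4] [-0.9, -3.9, -2.6]
1 [-34, -22, 6] [-0.9, -3.9, -2.6]
2 [-33, -24, 8] [-0.9, -3.9, -2.6]
3 [-31, -25, 10] [-0.9, -3.9, -2.6]
4 [-29, -27, 11] [-0.9, -3.9, -2.6]
5 [-27, -28, 13] [-0.9, -3.9, -2.6]
6 [-25, -30, 14] [-0.9, -3.9, -2.6]
7 [-22, -31, 15] [-0.9, -3.9, -2.6]
8 [-20, -32, 16] [-0.9, -3.9, -2.6]
9 [-17, -33, 17] [-0.9, -3.9, -2.6]
```

>>> carry_out(steps=[{"xyz":[-35,-20,4],"rotation":[-0.9,-3.9,-2.6],"grip":1},{"xyz":[-34,-22,6],"rotation":[-0.9,-3.9,-2.6],"grip":1},{"xyz":[-33,-24,8],"rotation":[-0.9,-3.9,-2.6],"grip":1},{"xyz":[-31,-25,10],"rotation":[-0.9,-3.9,-2.6],"grip":1},{"xyz":[-29,-27,11],"rotation":[-0.9,-3.9,-2.6],"grip":1},{"xyz":[-27,-28,13],"rotation":[-0.9,-3.9,-2.6],"grip":1}])

```text
clock: 2.55
ee_pos: [0.3507, 0.392, 0.196]
tool_rot: [0.214, 0.006, 0.977, 0.017]
wrist_force: [0.9, 0.5, 0.4]
gripper_width: 1.002
```

Run:
```python
from pl import *
show()
yaw,phi=.166,-.7; z=tool(yaw,phi).apply([0,0,1])
go(np.array([.5,.2795,.125])-.09*z,yaw,phi,5)
```

```text
t2.55 tcp [0.3507 0.392  0.196 ] grasp [0.3429 0.3914 0.213 ] grip 1.002 F [0.9 0.5 0.4] q [ 0.98 -0.33  2.02 -0.36  1.19 -0.49]
tot [ -89.8 -120.3   54.7] [ -3.5 -15.2  -9.3] nmin 2.4
0 [-18, -24, 11] [-0.7, -3.0, -1.9]
1 [-17, -25, 12] [-0.7, -3.0, -1.9]
2 [-15, -25, 12] [-0.7, -3.0, -1.9]
3 [-14, -26, 13] [-0.7, -3.0, -1.9]
4 [-12, -27, 13] [-0.7, -3.0, -1.9]
```

>>> carry_out(steps=[{"xyz":[-18,-24,11],"rotation":[-0.7,-3.0,-1.9],"grip":1},{"xyz":[-17,-25,12],"rotation":[-0.7,-3.0,-1.9],"grip":1},{"xyz":[-15,-25,12],"rotation":[-0.7,-3.0,-1.9],"grip":1},{"xyz":[-14,-26,13],"rotation":[-0.7,-3.0,-1.9],"grip":1},{"xyz":[-12,-27,13],"rotation":[-0.7,-3.0,-1.9],"grip":1},{"xyz":[0,0,0],"rotation":[0,0,0],"grip":1}])

```text
clock: 3.15
ee_pos: [0.4603, 0.264, 0.1779]
tool_rot: [0.347, -0.083, 0.934, 0.027]
wrist_force: [0.1, -0.6, 0.1]
gripper_width: 1.003
```

Run:
```python
from pl import *
from bench import eyes
import cv2
show()
go(np.array([.5,.2795,.125]),.166,-.7,5)
p=eyes.snapshot("scene"); cv2.imwrite("pics/s1.png",cv2.resize(p["img"][60:330,340:620,::-1],None,fx=2,fy=2))
```

```text
t3.15 tcp [0.4603 0.264  0.1779] grasp [0.4482 0.262  0.1922] grip 1.003 F [ 0.1 -0.6  0.1] q [ 0.63 -0.68  2.39 -0.42  0.81 -0.92]
tot [ 3.   8.7 86.2] [0.  0.6 0.7] nmin 1.7
0 [1, 2, 17] [0.0, 0.1, 0.1]
1 [1, 2, 17] [0.0, 0.1, 0.1]
2 [1, 2, 17] [0.0, 0.1, 0.1]
3 [1, 2, 17] [0.0, 0.1, 0.1]
4 [0, 2, 17] [0.0, 0.1, 0.1]
```

View pics/s1.png

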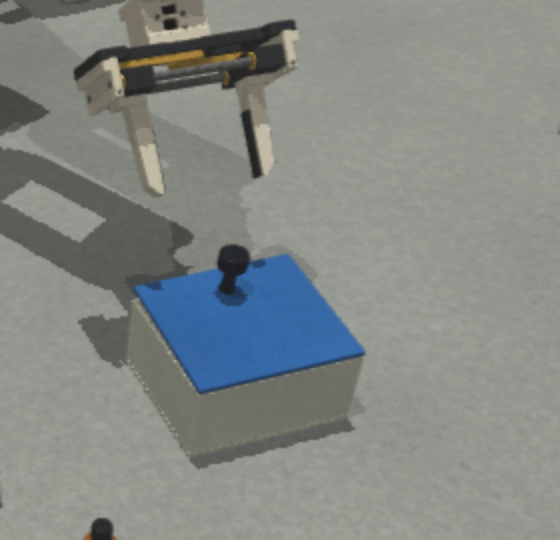

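>>> carry_out(steps=[{"xyz":[1,2,17],"rotation":[0,0.1,0.1],"grip":1},{"xyz":[1,2,17],"rotation":[0,0.1,0.1],"grip":1},{"xyz":[1,2,17],"rotation":[0,0.1,0.1],"grip":1},{"xyz":[0,2,17],"rotation":[0,0.1,0.1],"grip":1},{"xyz":[0,1,18],"rotation":[0,0.1,0.1],"grip":1},{"xyz":[0,0,0],"rotation":[0,0,0],"grip":1}])

```text
clock: 3.8
ee_pos: [0.5143, 0.2916, 0.1169]
tool_rot: [0.344, -0.076, 0.935, 0.034]
wrist_force: [-0.6, -0.7, -0.7]
gripper_width: 1.005
```

Run:
```python
from pl import *
from bench import eyes
import cv2
show()
go(np.array([.5,.2795,.125]),.166,-.7,1)
p=eyes.snapshot("scene"); cv2.imwrite("pics/s2.png",cv2.resize(p["img"][100:290,380:570,::-1],None,fx=3,fy=3))
p=eyes.snapshot("top"); cv2.imwrite("pics/t2.png",cv2.resize(p["img"][180:330,110:270,::-1],None,fx=3,fy=3))
```

```text
t3.80 tcp [0.5143 0.2916 0.1169] grasp [0.5023 0.2895 0.1312] grip 1.005 F [-0.6 -0.7 -0.7] q [ 0.6  -0.35  2.3  -0.5   0.59 -0.81]
tot [ 7.  -9.7  2.1] [ 0.5  0.4 -0.3] nmin 0.2
0 [7, -10, 2] [0.5, 0.4, -0.3]
```

View pics/s2.png

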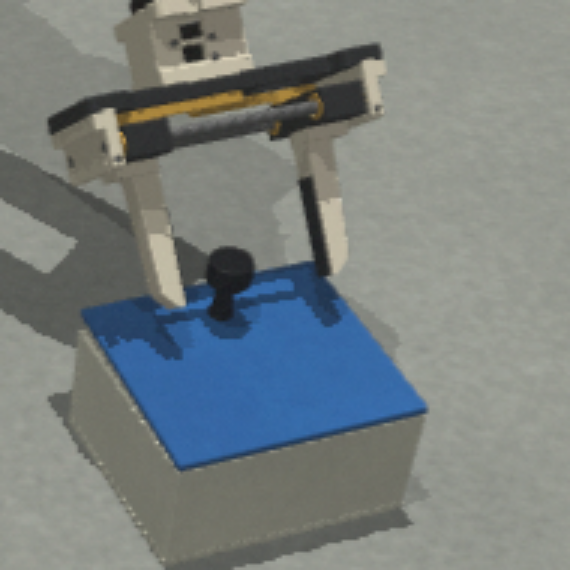

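View pics/t2.png

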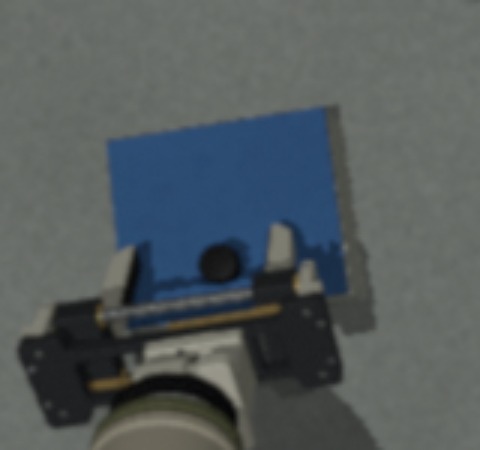

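>>> carry_out(steps=[{"xyz":[4,-5,2],"rotation":[0,0,0],"grip":1},{"xyz":[2,-4,1],"rotation":[0,0,0],"grip":0.8},{"xyz":[0,0,0],"rotation":[0,0,0],"grip":0.6},{"xyz":[0,0,0],"rotation":[0,0,0],"grip":0.5}], newtons=20)

```text
clock: 4.3
ee_pos: [0.513, 0.2833, 0.1156]
tool_rot: [0.347, -0.077, 0.934, 0.035]
wrist_force: [-0.5, 0.4, -0.2]
gripper_width: 0.789
```

Run:
```python
from pl import *
from bench import eyes
import cv2
show()
go(np.array([.5,.2795,.125]),.166,-.7,1)
for n in ("scene","top"):
  p=eyes.snapshot(n); print([ (d["conf"],d["centre"]) for d in eyes.tip_of("lid_handle",p)])
  cv2.imwrite(f"pics/{n}3.png",cv2.resize(p["img"][100:290,380:570,::-1] if n=="scene" else p["img"][180:330,110:270,::-1],None,fx=3,fy=3))
```

```text
t4.30 tcp [0.513  0.2833 0.1156] grasp [0.5009 0.281  0.1298] grip 0.789 F [-0.5  0.4 -0.2] q [ 0.58 -0.38  2.32 -0.48  0.58 -0.83]
tot [ 4.2 -1.6  2.9] [ 0.7  0.7 -0.4] nmin 0.1
0 [4, -2, 3] [0.7, 0.7, -0.4]
[(0.6, [0.4999, 0.2848, 0.1279]), (0.3, [0.4581, -0.0726, 0.0029])]
[(0.71, [0.5011, 0.28, 0.1264]), (0.33, [0.4538, -0.1609, 0.0])]
```

View pics/scene3.png

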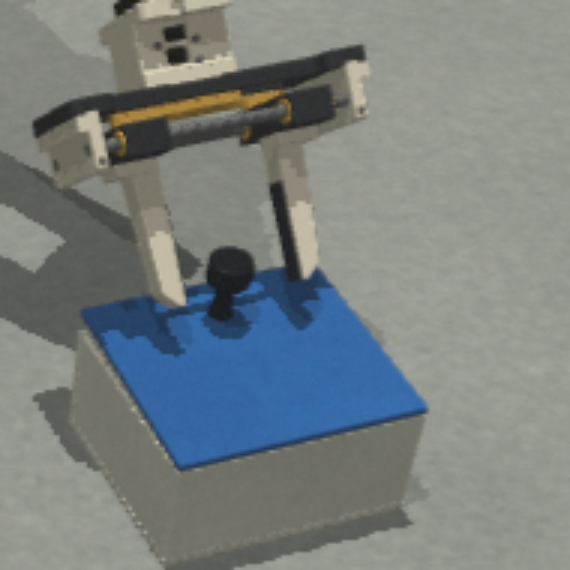

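>>> carry_out(steps=[{"xyz":[2,0,2],"rotation":[0,0,0],"grip":0},{"xyz":[0,0,0],"rotation":[0,0,0],"grip":0},{"xyz":[0,0,0],"rotation":[0,0,0],"grip":0},{"xyz":[0,0,0],"rotation":[0,0,0],"grip":0},{"xyz":[0,0,0],"rotation":[0,0,0],"grip":0},{"xyz":[0,0,0],"rotation":[0,0,0],"grip":0},{"xyz":[0,0,0],"rotation":[0,0,0],"grip":0},{"xyz":[0,0,0],"rotation":[0,0,0],"grip":0},{"xyz":[0,0,0],"rotation":[0,0,0],"grip":0}], newtons=20)

```text
clock: 5.4
ee_pos: [0.5127, 0.2823, 0.1116]
tool_rot: [0.346, -0.077, 0.934, 0.034]
wrist_force: [-0.9, -1.5, 0.3]
gripper_width: 0.293
```

```bash
cat >> pl.py <<'E'
def arc(C,yaw,th0,th1,rot,n):
    "rows turning the tool about the hinge through C (world, axis along case y) from lid th0 to th1, tool turning by rot*(lid turn)"
    P,Q,_=now(); ax=R.from_euler("z",yaw).apply([0,1,0]); g=P-G*Q.apply([0,0,1]); p,q=P,Q
    for i in range(n):
        a=(th1-th0)*(i+1)/n; gn=C+R.from_rotvec(ax*a).apply(g-C); qn=R.from_rotvec(ax*a*rot)*Q; pn=gn+G*qn.apply([0,0,1])
        d,b=delta(p,q,pn,qn); print(i,d.round(1).tolist(),b.round(1).tolist()); p,q=pn,qn
    print("end grasp",gn)
E
python3 - <<'E'
from pl import *
show()
c=np.array([.536,.287,0]); C=c+R.from_euler("z",.166).apply([.07,0,.075]); print(C)
P,Q,_=now(); g=R.from_euler("z",-.166).apply(P-G*Q.apply([0,0,1])-C); print("rel",g, np.hypot(g[0],g[2]),"expect",np.hypot(.11,.041),"th",np.arctan2(g[2],-g[0])-np.arctan2(.041,.11))
arc(C,.166,0,.3,.8,8)
E
```

```text
t5.40 tcp [0.5127 0.2823 0.1116] grasp [0.5007 0.2801 0.1258] grip 0.293 F [-0.9 -1.5  0.3] q [ 0.58 -0.37  2.32 -0.49  0.57 -0.82]
[0.60503775 0.29856671 0.075     ]
rel [-0.1059891  -0.00099242  0.05084798] 0.11755511801448108 expect 0.11739250401963491 th 0.09053790979089732
0 [-3.5, 0.0, -1.7] [0.0, 1.7, 0.0]
1 [-3.5, 0.0, -1.7] [0.0, 1.7, 0.0]
2 [-3.5, 0.0, -1.6] [0.0, 1.7, 0.0]
3 [-3.5, 0.0, -1.6] [0.0, 1.7, 0.0]
4 [-3.6, 0.0, -1.6] [0.0, 1.7, 0.0]
5 [-3.6, 0.0, -1.5] [0.0, 1.7, 0.0]
6 [-3.6, 0.0, -1.5] [0.0, 1.7, 0.0]
7 [-3.6, 0.0, -1.5] [0.0, 1.7, 0.0]
end grasp [0.52015843 0.28333962 0.15489885]
```

>>> carry_out(steps=[{"xyz":[-3.5,0,-1.7],"rotation":[0,1.7,0],"grip":0},{"xyz":[-3.5,0,-1.7],"rotation":[0,1.7,0],"grip":0},{"xyz":[-3.5,0,-1.6],"rotation":[0,1.7,0],"grip":0},{"xyz":[-3.5,0,-1.6],"rotation":[0,1.7,0],"grip":0},{"xyz":[-3.6,0,-1.6],"rotation":[0,1.7,0],"grip":0},{"xyz":[-3.6,0,-1.5],"rotation":[0,1.7,0],"grip":0},{"xyz":[-3.6,0,-1.5],"rotation":[0,1.7,0],"grip":0},{"xyz":[-3.6,0,-1.5],"rotation":[0,1.7,0],"grip":0}])

```text
clock: 6.2
ee_pos: [0.5226, 0.2841, 0.1317]
tool_rot: [0.222, -0.082, 0.971, 0.023]
wrist_force: [-5.7, -3.2, 3.6]
gripper_width: 0.289
```

```bash
cat >> pl.py <<'E'
def lidth():
    c=np.array([.536,.287,0]); C=c+R.from_euler("z",.166).apply([.07,0,.075])
    P,Q,_=now(); g=R.from_euler("z",-.166).apply(P-G*Q.apply([0,0,1])-C); th=np.arctan2(g[2],-g[0])-np.arctan2(.041,.11)
    print("rad %.4f y %.4f th %.3f"%(np.hypot(g[0],g[2]),g[1],th), "z axis",Q.apply([0,0,1]).round(2)); return C,th
E
python3 - <<'E'
from pl import *
show(); C,th=lidth(); arc(C,.166,0,.5,.8,8)
E
```

```text
t6.20 tcp [0.5226 0.2841 0.1317] grasp [0.5146 0.2826 0.1486] grip 0.289 F [-5.7 -3.2  3.6] q [ 0.5  -0.21  2.06 -0.17  0.88 -1.16]
rad 0.1177 y -0.0008 th 0.319 z axis [ 0.43  0.08 -0.9 ]
0 [-5.8, 0.0, -3.0] [0.0, 2.9, 0.0]
1 [-5.8, 0.0, -2.9] [0.0, 2.9, 0.0]
2 [-5.9, 0.0, -2.8] [0.0, 2.9, 0.0]
3 [-5.9, 0.0, -2.7] [0.0, 2.9, 0.0]
4 [-5.9, 0.0, -2.6] [0.0, 2.9, 0.0]
5 [-6.0, 0.0, -2.6] [0.0, 2.9, 0.0]
6 [-6.0, 0.0, -2.5] [0.0, 2.9, 0.0]
7 [-6.0, 0.0, -2.4] [0.0, 2.9, 0.0]
end grasp [0.56045649 0.29028438 0.18363433]
```

>>> carry_out(steps=[{"xyz":[-6,0,-3],"rotation":[0,2.9,0],"grip":0},{"xyz":[-6,0,-2.9],"rotation":[0,2.9,0],"grip":0},{"xyz":[-6,0,-2.8],"rotation":[0,2.9,0],"grip":0},{"xyz":[-6,0,-2.7],"rotation":[0,2.9,0],"grip":0},{"xyz":[-6,0,-2.6],"rotation":[0,2.9,0],"grip":0},{"xyz":[-6,0,-2.6],"rotation":[0,2.9,0],"grip":0},{"xyz":[-6,0,-2.5],"rotation":[0,2.9,0],"grip":0},{"xyz":[-6,0,-2.4],"rotation":[0,2.9,0],"grip":0}])

```text
clock: 7.0
ee_pos: [0.5576, 0.2905, 0.1644]
tool_rot: [0.009, -0.086, 0.996, 0.005]
wrist_force: [-3.7, -1.0, 2.7]
gripper_width: 0.29
```

Run:
```python
from pl import *
show(); C,th=lidth(); arc(C,.166,0,.6,.4,8)
```

```text
t7.00 tcp [0.5576 0.2905 0.1644] grasp [0.5573 0.2903 0.1832] grip 0.290 F [-3.7 -1.   2.7] q [ 0.4   0.22  1.49  0.    1.41 -1.35]
rad 0.1186 y -0.0003 th 0.793 z axis [ 0.02  0.01 -1.  ]
0 [-7.7, -0.0, -3.2] [-0.0, 1.7, 0.0]
1 [-7.9, -0.0, -2.8] [-0.0, 1.7, 0.0]
2 [-8.0, -0.0, -2.4] [-0.0, 1.7, 0.0]
3 [-8.1, -0.0, -2.0] [-0.0, 1.7, 0.0]
4 [-8.2, -0.0, -1.7] [-0.0, 1.7, 0.0]
5 [-8.2, -0.0, -1.3] [-0.0, 1.7, 0.0]
6 [-8.3, -0.0, -0.9] [-0.0, 1.7, 0.0]
7 [-8.3, -0.0, -0.5] [-0.0, 1.7, 0.0]
end grasp [0.62588858 0.30177518 0.19169516]
```

>>> carry_out(steps=[{"xyz":[-7.8,0,-3.2],"rotation":[0,1.7,0],"grip":0},{"xyz":[-7.9,0,-2.8],"rotation":[0,1.7,0],"grip":0},{"xyz":[-8,0,-2.4],"rotation":[0,1.7,0],"grip":0},{"xyz":[-8.1,0,-2],"rotation":[0,1.7,0],"grip":0},{"xyz":[-8.2,0,-1.7],"rotation":[0,1.7,0],"grip":0},{"xyz":[-8.2,0,-1.3],"rotation":[0,1.7,0],"grip":0},{"xyz":[-8.3,0,-0.9],"rotation":[0,1.7,0],"grip":0},{"xyz":[-8.3,0,-0.5],"rotation":[0,1.7,0],"grip":0}])

```text
clock: 7.8
ee_pos: [0.6218, 0.3021, 0.1746]
tool_rot: [-0.118, -0.087, 0.989, -0.006]
wrist_force: [-1.3, -0.9, 3.4]
gripper_width: 0.291
```

Run:
```python
from pl import *
show(); C,th=lidth(); arc(C,.166,0,.35,.4,5)
```

```text
t7.80 tcp [0.6218 0.3021 0.1746] grasp [0.6262 0.3027 0.1929] grip 0.291 F [-1.3 -0.9  3.4] q [ 0.35  0.65  0.94  0.05  1.79 -1.39]
rad 0.1198 y 0.0006 th 1.395 z axis [-0.23 -0.03 -0.97]
0 [-7.9, -0.1, -0.2] [-0.0, 1.6, 0.0]
1 [-7.9, -0.1, 0.2] [-0.0, 1.6, 0.0]
2 [-7.8, -0.1, 0.5] [-0.0, 1.6, 0.0]
3 [-7.8, -0.1, 0.9] [-0.0, 1.6, 0.0]
4 [-7.8, -0.1, 1.2] [-0.0, 1.6, 0.0]
end grasp [0.66475253 0.30920017 0.17836737]
```

>>> carry_out(steps=[{"xyz":[-7.9,0,0],"rotation":[0,1,0],"grip":0},{"xyz":[-7.9,0,0.3],"rotation":[0,1,0],"grip":0},{"xyz":[-7.8,0,0.6],"rotation":[0,1,0],"grip":0},{"xyz":[0,0,0],"rotation":[0,0,0],"grip":0.55},{"xyz":[0,0,0],"rotation":[0,0,0],"grip":0.55},{"xyz":[0,0,0],"rotation":[0,0,0],"grip":0.55},{"xyz":[0,0,0],"rotation":[0,0,0],"grip":0.55}])

```text
clock: 8.5
ee_pos: [0.6452, 0.3065, 0.1656]
tool_rot: [-0.146, -0.086, 0.985, -0.009]
wrist_force: [0.4, 0.2, -0.1]
gripper_width: 0.538
```

Run:
```python
from pl import *
show(); C,th=lidth()
```

```text
t8.50 tcp [0.6452 0.3065 0.1656] grasp [0.6505 0.3073 0.1836] grip 0.538 F [ 0.4  0.2 -0.1] q [ 0.34  0.79  0.76  0.06  1.88 -1.39]
rad 0.1181 y 0.0011 th 1.617 z axis [-0.29 -0.04 -0.96]
```

Run:
```python
from pl import *
go([.67,.31,.285],.166,0.,6)
```

```text
tot [ 5.100e+00 -1.000e-01 -1.036e+02] [  0.4 -16.8   0.5] nmin 2.1
0 [1, 0, -17] [0.1, -2.8, 0.1]
1 [0, 0, -17] [0.1, -2.8, 0.1]
2 [-1, 0, -17] [0.1, -2.8, 0.1]
3 [-2, 0, -17] [0.1, -2.8, 0.1]
4 [-3, 0, -17] [0.1, -2.8, 0.1]
5 [-3, 0, -17] [0.1, -2.8, 0.1]
```

>>> carry_out(steps=[{"xyz":[0,0,-17],"rotation":[0,0,0],"grip":0.55},{"xyz":[0,0,-17],"rotation":[0,0,0],"grip":0.55},{"xyz":[0,0,-20],"rotation":[0,-4,0],"grip":0.55},{"xyz":[0,0,-25],"rotation":[0,-4,0],"grip":0.55},{"xyz":[0,0,-25],"rotation":[0,-4,0],"grip":0.55},{"xyz":[0,0,-10],"rotation":[0,-4,0],"grip":0.55},{"xyz":[0,0,0],"rotation":[0,0,0],"grip":0.55}])

```text
clock: 9.2
ee_pos: [0.6688, 0.31, 0.276]
tool_rot: [-0.006, -0.087, 0.996, 0.003]
wrist_force: [-0.8, -0.9, -0.8]
gripper_width: 0.549
```

Run:
```python
from pl import *
from bench import eyes
from h import *
show()
go([.48,-.258,.13],.166,0.,14)
P={}
for n in ("scene","top"):
  p=eyes.snapshot(n); P[n]=p; cv2.imwrite(f"pics/{n}4.png",p["img"][:,:,::-1])
  print([ (d["conf"],d["centre"]) for d in eyes.tip_of("lid_handle",p)],[ (d["conf"],d["centre"]) for d in eyes.tip_of("case",p)])
```

```text
t9.20 tcp [0.6688 0.31   0.276 ] grasp [0.669  0.3099 0.2948] grip 0.549 F [-0.8 -0.9 -0.8] q [ 0.36  0.52  0.92  0.01  1.72 -1.38]
tot [ 282.8 -527.5  164.7] [ 0.3 -0.6  0.5] nmin 10.6
0 [20, -38, 12] [0.0, -0.0, 0.0]
1 [20, -38, 12] [0.0, -0.0, 0.0]
2 [20, -38, 12] [0.0, -0.0, 0.0]
3 [20, -38, 12] [0.0, -0.0, 0.0]
4 [20, -38, 12] [0.0, -0.0, 0.0]
5 [20, -38, 12] [0.0, -0.0, 0.0]
6 [20, -38, 12] [0.0, -0.0, 0.0]
7 [20, -38, 12] [0.0, -0.0, 0.0]
8 [20, -38, 12] [0.0, -0.0, 0.0]
9 [20, -38, 12] [0.0, -0.0, 0.0]
10 [20, -38, 12] [0.0, -0.0, 0.0]
11 [20, -38, 12] [0.0, -0.0, 0.0]
12 [20, -38, 12] [0.0, -0.0, 0.0]
13 [20, -38, 12] [0.0, -0.0, 0.0]
[(0.87, [0.6492, 0.3088, 0.1901])] [(0.66, [0.5381, 0.2901, -0.0033])]
[(0.59, [0.6465, 0.3056, 0.1847])] [(0.63, [0.5345, 0.287, -0.0031])]
```

View pics/scene4.png

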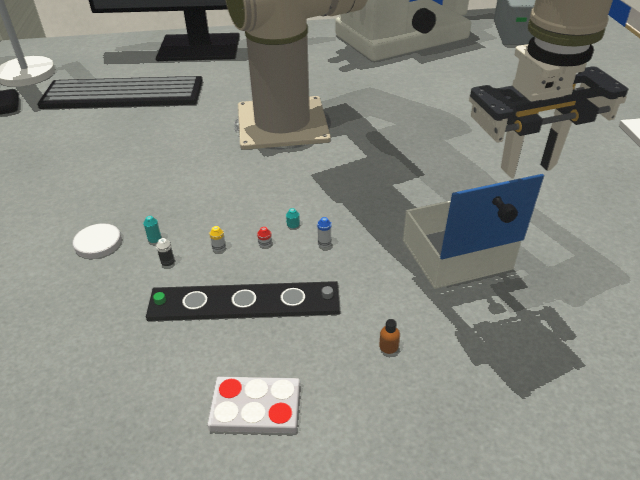

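View pics/top4.png

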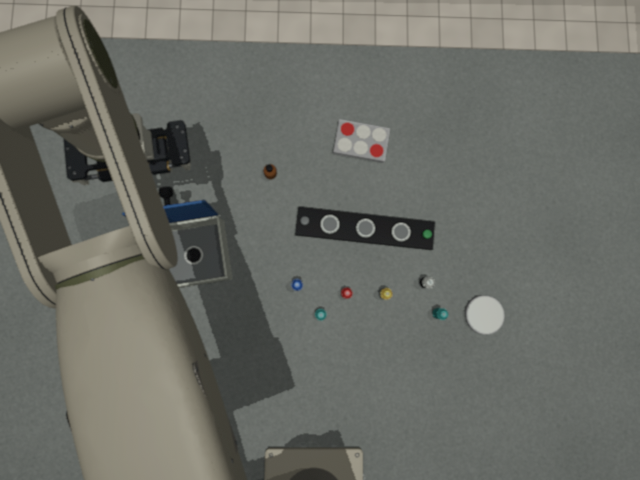

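>>> carry_out(steps=[{"xyz":[20,-38,0],"rotation":[0,0,0],"grip":0.55},{"xyz":[20,-38,0],"rotation":[0,0,0],"grip":0.55},{"xyz":[20,-38,0],"rotation":[0,0,0],"grip":0.55},{"xyz":[20,-38,5],"rotation":[0,0,0],"grip":0.55},{"xyz":[20,-38,10],"rotation":[0,0,0],"grip":0.55},{"xyz":[20,-38,15],"rotation":[0,0,0],"grip":0.55},{"xyz":[20,-38,15],"rotation":[0,0,0],"grip":0.55},{"xyz":[20,-38,15],"rotation":[0,0,0],"grip":0.55},{"xyz":[20,-38,15],"rotation":[0,0,0],"grip":0.55},{"xyz":[20,-38,15],"rotation":[0,0,0],"grip":0.55},{"xyz":[20,-38,15],"rotation":[0,0,0],"grip":0.55},{"xyz":[20,-38,15],"rotation":[0,0,0],"grip":0.55},{"xyz":[20,-38,15],"rotation":[0,0,0],"grip":0.55},{"xyz":[15,-25,10],"rotation":[0,0,0],"grip":0.55},{"xyz":[0,0,0],"rotation":[0,0,0],"grip":0.55}])

```text
clock: 11.0
ee_pos: [0.4728, -0.2697, 0.1062]
tool_rot: [-0.027, -0.086, 0.996, 0.006]
wrist_force: [0.6, 0.7, -0.3]
gripper_width: 0.548
```

Run:
```python
from pl import *
from bench import eyes
from h import *
show()
go([.48,-.258,.028],.166,0.,1)
T=eyes.snapshot("top"); cv2.imwrite("pics/t5.png",cv2.resize(T["img"][190:330,120:280,::-1],None,fx=4,fy=4))
print(unproj(T,(193.5,255),.005))
m=(T["img"].max(2)<60).astype(np.uint8)[235:275,175:215]; n,l,st,c=cv2.connectedComponentsWithStats(m); print(st,c)
```

```text
t11.00 tcp [ 0.4728 -0.2697  0.1062] grasp [ 0.4738 -0.2699  0.125 ] grip 0.548 F [ 0.6  0.7 -0.3] q [-0.6   0.12  1.72 -0.02  1.36 -2.33]
tot [-14.2   8.6  96.6] [ 1.  -3.   0.4] nmin 1.9
0 [-14, 9, 97] [1.0, -3.0, 0.4]
[0.53632261 0.28609345 0.005     ]
[[   0    0   40   40 1473]
 [  12   14   13   13  127]] [[19.62118126 19.48336728]
 [18.09448819 19.69291339]]
```

View pics/t5.png

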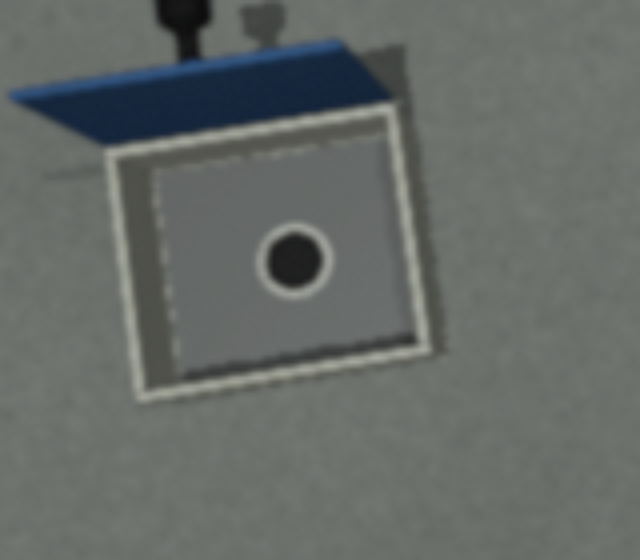

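>>> carry_out(steps=[{"xyz":[-7,5,5],"rotation":[0.5,-1.5,0],"grip":0.55},{"xyz":[-7,4,5],"rotation":[0.5,-1.5,0],"grip":0.55},{"xyz":[0,0,0],"rotation":[0,0,0],"grip":0.55},{"xyz":[0,0,0],"rotation":[0,0,0],"grip":0.55}])

```text
clock: 11.45
ee_pos: [0.4873, -0.2544, 0.0957]
tool_rot: [-0.0, -0.087, 0.996, 0.002]
wrist_force: [-0.6, -0.0, 0.1]
gripper_width: 0.552
```

Run:
```python
from pl import *
show()
go([.48,-.258,.028],.166,0.,1)
```

```text
t11.45 tcp [ 0.4873 -0.2544  0.0957] grasp [ 0.4873 -0.2545  0.1145] grip 0.552 F [-0.6 -0.   0.1] q [-0.58  0.09  1.76  0.    1.29 -2.32]
tot [ 7.9 -2.6 86.5] [0.2 0.  0.4] nmin 1.7
0 [8, -3, 86] [0.2, 0.0, 0.4]
```

>>> carry_out(steps=[{"xyz":[4,-1,12],"rotation":[0,0,0],"grip":0.55},{"xyz":[3,-1,15],"rotation":[0,0,0],"grip":0.55},{"xyz":[0,0,8],"rotation":[0,0,0],"grip":0.55},{"xyz":[0,0,0],"rotation":[0,0,0],"grip":0.55}])

```text
clock: 11.85
ee_pos: [0.4807, -0.257, 0.058]
tool_rot: [-0.001, -0.088, 0.996, 0.002]
wrist_force: [-0.6, 0.3, 0.6]
gripper_width: 0.546
```

Run:
```python
from pl import *
show()
go([.48,-.258,.028],.166,0.,1)
```

```text
t11.85 tcp [ 0.4807 -0.257   0.058 ] grasp [ 0.4808 -0.2571  0.0768] grip 0.546 F [-0.6  0.3  0.6] q [-0.59  0.12  1.8   0.    1.22 -2.33]
tot [ 0.9 -1.1 48.8] [ 0.2 -0.1  0.5] nmin 1.0
0 [1, -1, 49] [0.2, -0.1, 0.5]
```

Aligned; descend and close.

>>> carry_out(steps=[{"xyz":[0,0,14],"rotation":[0,0,0],"grip":0.55},{"xyz":[0,0,14],"rotation":[0,0,0],"grip":0.55},{"xyz":[0,0,12],"rotation":[0,0,0],"grip":0.55},{"xyz":[0,0,7],"rotation":[0,0,0],"grip":0.55},{"xyz":[0,0,0],"rotation":[0,0,0],"grip":0.55},{"xyz":[0,0,0],"rotation":[0,0,0],"grip":0.4},{"xyz":[0,0,0],"rotation":[0,0,0],"grip":0},{"xyz":[0,0,0],"rotation":[0,0,0],"grip":0},{"xyz":[0,0,0],"rotation":[0,0,0],"grip":0},{"xyz":[0,0,0],"rotation":[0,0,0],"grip":0},{"xyz":[0,0,0],"rotation":[0,0,0],"grip":0}], newtons=15)

```text
clock: 12.95
ee_pos: [0.4808, -0.2572, 0.0072]
tool_rot: [-0.001, -0.087, 0.996, 0.002]
wrist_force: [0.7, -0.1, -1.4]
gripper_width: 0.271
```

Run:
```python
from pl import *
show()
from bench import eyes
import cv2
p=eyes.snapshot("scene"); cv2.imwrite("pics/s6.png",cv2.resize(p["img"][170:300,80:260,::-1],None,fx=4,fy=4))
```

```text
t12.95 tcp [ 0.4808 -0.2572  0.0072] grasp [ 0.4808 -0.2572  0.026 ] grip 0.271 F [ 0.7 -0.1 -1.4] q [-0.59  0.2   1.82  0.    1.13 -2.33]
```

View pics/s6.png

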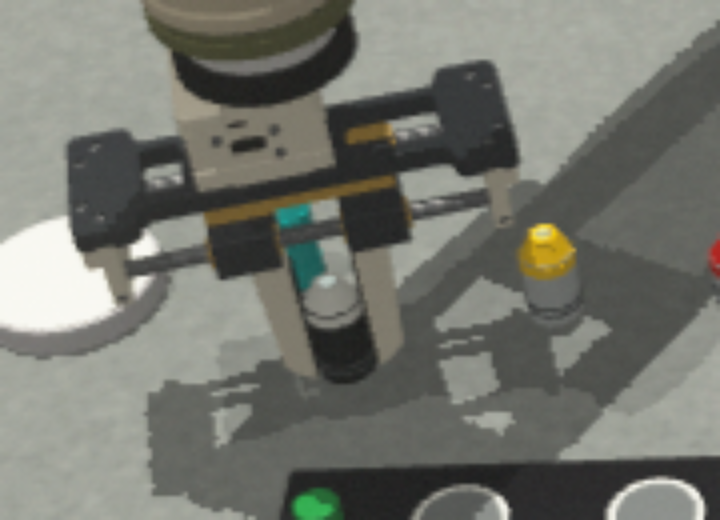

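>>> carry_out(steps=[{"xyz":[0,0,-15],"rotation":[0,0,0],"grip":0},{"xyz":[0,0,-35],"rotation":[0,0,0],"grip":0},{"xyz":[0,0,-35],"rotation":[0,0,0],"grip":0},{"xyz":[0,0,-35],"rotation":[0,0,0],"grip":0},{"xyz":[0,0,-30],"rotation":[0,0,0],"grip":0},{"xyz":[0,0,-10],"rotation":[0,0,0],"grip":0}], newtons=20)

```text
clock: 13.6
ee_pos: [0.4789, -0.2564, 0.175]
tool_rot: [-0.002, -0.087, 0.996, 0.003]
wrist_force: [1.6, -0.7, -0.9]
gripper_width: 0.271
```

Run:
```python
from pl import *
show()
go([.5363,.2868,.17],.166,0.,13)
```

```text
t13.60 tcp [ 0.4789 -0.2564  0.175 ] grasp [ 0.479  -0.2566  0.1938] grip 0.271 F [ 1.6 -0.7 -0.9] q [-0.59  0.01  1.69  0.    1.45 -2.33]
tot [-151.1  524.8   27. ] [ 0.4 -0.2  0.5] nmin 10.5
0 [-12, 40, 2] [0.0, -0.0, 0.0]
1 [-12, 40, 2] [0.0, -0.0, 0.0]
2 [-12, 40, 2] [0.0, -0.0, 0.0]
3 [-12, 40, 2] [0.0, -0.0, 0.0]
4 [-12, 40, 2] [0.0, -0.0, 0.0]
5 [-11, 40, 2] [0.0, -0.0, 0.0]
6 [-11, 40, 2] [0.0, -0.0, 0.0]
7 [-11, 40, 2] [0.0, -0.0, 0.0]
8 [-11, 40, 2] [0.0, -0.0, 0.0]
9 [-11, 40, 2] [0.0, -0.0, 0.0]
10 [-11, 40, 2] [0.0, -0.0, 0.0]
11 [-11, 40, 2] [0.0, -0.0, 0.0]
12 [-11, 40, 2] [0.0, -0.0, 0.0]
```

>>> carry_out(steps=[{"xyz":[-6,20,0],"rotation":[0,0,0],"grip":0},{"xyz":[-12,40,0],"rotation":[0,0,0],"grip":0},{"xyz":[-12,40,0],"rotation":[0,0,0],"grip":0},{"xyz":[-12,40,0],"rotation":[0,0,0],"grip":0},{"xyz":[-12,40,0],"rotation":[0,0,0],"grip":0},{"xyz":[-11,40,0],"rotation":[0,0,0],"grip":0},{"xyz":[-11,40,0],"rotation":[0,0,0],"grip":0},{"xyz":[-11,40,0],"rotation":[0,0,0],"grip":0},{"xyz":[-11,40,0],"rotation":[0,0,0],"grip":0},{"xyz":[-11,40,0],"rotation":[0,0,0],"grip":0},{"xyz":[-11,40,0],"rotation":[0,0,0],"grip":0},{"xyz":[-11,40,0],"rotation":[0,0,0],"grip":0},{"xyz":[-11,35,0],"rotation":[0,0,0],"grip":0},{"xyz":[-11,20,0],"rotation":[0,0,0],"grip":0},{"xyz":[0,0,0],"rotation":[0,0,0],"grip":0},{"xyz":[0,0,0],"rotation":[0,0,0],"grip":0}])

```text
clock: 15.2
ee_pos: [0.5377, 0.2962, 0.1726]
tool_rot: [-0.004, -0.086, 0.996, 0.0]
wrist_force: [0.6, 0.1, -2.1]
gripper_width: 0.278
```

Run:
```python
from pl import *
show()
go([.5363,.2868,.17],.166,0.,1)
```

```text
t15.20 tcp [0.5377 0.2962 0.1726] grasp [0.5379 0.2962 0.1913] grip 0.278 F [ 0.6  0.1 -2.1] q [ 0.42  0.2   1.5   0.    1.45 -1.33]
tot [ 2.8 -9.1 21.4] [ 0.1 -0.5  0.3] nmin 0.4
0 [3, -9, 21] [0.1, -0.5, 0.3]
```

>>> carry_out(steps=[{"xyz":[1,-5,10],"rotation":[0,0,0],"grip":0},{"xyz":[1,-4,20],"rotation":[0,-0.5,0],"grip":0},{"xyz":[0,0,20],"rotation":[0,0,0],"grip":0},{"xyz":[0,0,10],"rotation":[0,0,0],"grip":0},{"xyz":[0,0,0],"rotation":[0,0,0],"grip":0}])

```text
clock: 15.7
ee_pos: [0.5361, 0.2798, 0.1081]
tool_rot: [-0.001, -0.083, 0.997, -0.0]
wrist_force: [-0.3, -0.6, -1.4]
gripper_width: 0.276
```

Run:
```python
from pl import *
show()
go([.5363,.2868,.032],.166,0.,1)
from bench import eyes
import cv2
p=eyes.snapshot("scene"); cv2.imwrite("pics/s7.png",cv2.resize(p["img"][60:300,380:580,::-1],None,fx=2.5,fy=2.5))
```

```text
t15.70 tcp [0.5361 0.2798 0.1081] grasp [0.5362 0.2799 0.1269] grip 0.276 F [-0.3 -0.6 -1.4] q [ 0.4   0.22  1.59  0.    1.33 -1.34]
tot [-1.5  6.9 94.9] [-0.  -0.1  0.1] nmin 1.9
0 [-1, 7, 95] [-0.0, -0.1, 0.1]
```

View pics/s7.png

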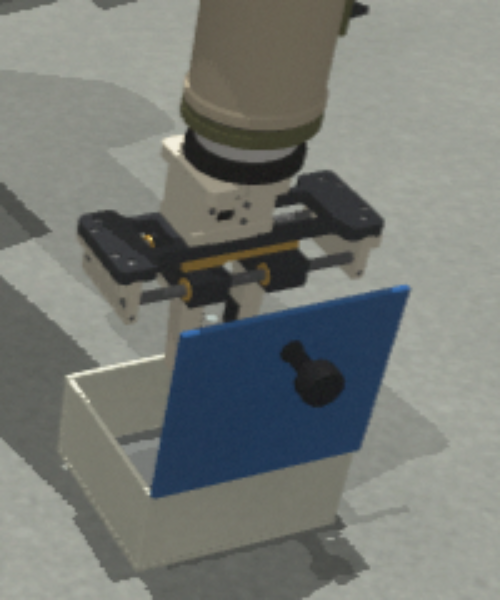

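>>> carry_out(steps=[{"xyz":[-0.5,3,15],"rotation":[0,0,0],"grip":0},{"xyz":[0,3,15],"rotation":[0,0,0],"grip":0},{"xyz":[0,0,15],"rotation":[0,0,0],"grip":0},{"xyz":[0,0,7],"rotation":[0,0,0],"grip":0},{"xyz":[0,0,0],"rotation":[0,0,0],"grip":0}])

```text
clock: 16.25
ee_pos: [0.5372, 0.2866, 0.0543]
tool_rot: [0.001, -0.083, 0.997, 0.0]
wrist_force: [-0.6, 0.5, -0.8]
gripper_width: 0.278
```

Run:
```python
from pl import *
show()
go([.5363,.2868,.032],.166,0.,1)
```

```text
t16.25 tcp [0.5372 0.2866 0.0543] grasp [0.5372 0.2866 0.0731] grip 0.278 F [-0.6  0.5 -0.8] q [ 0.41  0.29  1.62  0.    1.23 -1.33]
tot [ 0.9  0.3 41.1] [0.  0.1 0. ] nmin 0.8
0 [1, 0, 41] [0.0, 0.1, 0.0]
```

>>> carry_out(steps=[{"xyz":[0,0,13],"rotation":[0,0,0],"grip":0},{"xyz":[0.5,0,13],"rotation":[0,0,0],"grip":0},{"xyz":[0,0,9],"rotation":[0,0,0],"grip":0},{"xyz":[0,0,3],"rotation":[0,0,0],"grip":0},{"xyz":[0,0,0],"rotation":[0,0,0],"grip":0}])

```text
clock: 16.75
ee_pos: [0.5367, 0.2866, 0.0128]
tool_rot: [0.001, -0.083, 0.997, 0.0]
wrist_force: [-0.7, -0.1, -0.7]
gripper_width: 0.275
```

Run:
```python
from pl import *
show()
go([.5363,.2868,.032],.166,0.,1)
```

```text
t16.75 tcp [0.5367 0.2866 0.0128] grasp [0.5367 0.2866 0.0316] grip 0.275 F [-0.7 -0.1 -0.7] q [ 0.41  0.34  1.64 -0.    1.16 -1.33]
tot [ 0.4  0.2 -0.4] [0.  0.1 0. ] nmin 0.0
0 [0, 0, 0] [0.0, 0.1, 0.0]
```

>>> carry_out(steps=[{"xyz":[0,0,0],"rotation":[0,0,0],"grip":0.5},{"xyz":[0,0,0],"rotation":[0,0,0],"grip":0.5},{"xyz":[0,0,0],"rotation":[0,0,0],"grip":0.5},{"xyz":[0,0,0],"rotation":[0,0,0],"grip":0.5},{"xyz":[0,0,0],"rotation":[0,0,0],"grip":0.5},{"xyz":[0,0,-15],"rotation":[0,0,0],"grip":0.5},{"xyz":[0,0,-25],"rotation":[0,0,0],"grip":0.5},{"xyz":[0,0,-40],"rotation":[0,0,0],"grip":0.5},{"xyz":[0,0,-45],"rotation":[0,0,0],"grip":0.5},{"xyz":[0,0,-45],"rotation":[0,0,0],"grip":0.5},{"xyz":[0,0,-45],"rotation":[0,0,0],"grip":0.5},{"xyz":[0,0,-30],"rotation":[0,0,0],"grip":0.5},{"xyz":[0,0,0],"rotation":[0,0,0],"grip":0.5}])

```text
clock: 18.05
ee_pos: [0.5359, 0.2863, 0.2785]
tool_rot: [0.004, -0.083, 0.997, 0.001]
wrist_force: [0.8, 0.6, 0.9]
gripper_width: 0.503
```

Run:
```python
from pl import *
show()
from bench import eyes
import cv2
for n in ("scene","top"):
  p=eyes.snapshot(n); print([(round(d["conf"],2),d["centre"]) for d in eyes.tip_of("lens_oil",p)],[(round(d["conf"],2),d["centre"]) for d in eyes.tip_of("lid_handle",p)][:1])
  cv2.imwrite(f"pics/{n}8.png",cv2.resize(p["img"][60:300,380:580,::-1] if n=="scene" else p["img"][180:330,90:270,::-1],None,fx=2.5,fy=2.5))
```

```text
t18.05 tcp [0.5359 0.2863 0.2785] grasp [0.5357 0.2862 0.2973] grip 0.503 F [0.8 0.6 0.9] q [ 0.41  0.12  1.39 -0.    1.62 -1.33]
[(0.73, [0.4107, -0.2865, 0.0037])] [(0.63, [0.6525, 0.3071, 0.1902])]
[(0.67, [0.4105, -0.2901, -0.0011]), (0.51, [0.5354, 0.2894, 0.0027])] [(0.65, [0.6533, 0.3061, 0.1846])]
```

View pics/scene8.png

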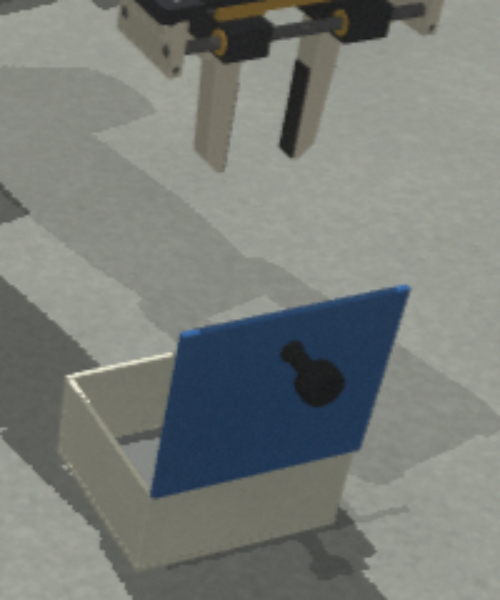

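View pics/top8.png

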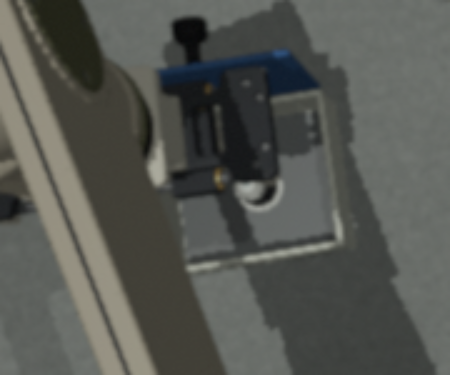

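Run:
```python
from pl import *
go([.68,.3115,.285],.166,.3,7)
```

```text
tot [-144.1    1.8    0.5] [-0.1 16.9  0. ] nmin 2.9
0 [-21, 0, 0] [-0.0, 2.4, 0.0]
1 [-21, 0, -1] [-0.0, 2.4, 0.0]
2 [-21, 0, -2] [-0.0, 2.4, 0.0]
3 [-20, 0, -3] [-0.0, 2.4, 0.0]
4 [-20, 0, -3] [-0.0, 2.4, 0.0]
5 [-20, 0, -4] [-0.0, 2.4, 0.0]
6 [-20, 0, -5] [-0.0, 2.4, 0.0]
```

>>> carry_out(steps=[{"xyz":[-20,0,0],"rotation":[0,2.4,0],"grip":0.6},{"xyz":[-21,0,-1],"rotation":[0,2.4,0],"grip":0.6},{"xyz":[-21,0,-2],"rotation":[0,2.4,0],"grip":0.6},{"xyz":[-20,0,-3],"rotation":[0,2.4,0],"grip":0.6},{"xyz":[-20,0,-3],"rotation":[0,2.4,0],"grip":0.6},{"xyz":[-20,0,-4],"rotation":[0,2.4,0],"grip":0.6},{"xyz":[-18,0,-4],"rotation":[0,2.4,0],"grip":0.6},{"xyz":[0,0,0],"rotation":[0,0,0],"grip":0.6},{"xyz":[0,0,0],"rotation":[0,0,0],"grip":0.6}])

```text
clock: 19.25
ee_pos: [0.6664, 0.3061, 0.2387]
tool_rot: [-0.168, -0.082, 0.982, -0.018]
wrist_force: [-0.8, 0.8, 1.3]
gripper_width: 0.601
```

Run:
```python
from pl import *
from h import *
show()
go([.6505,.3073,.1836],.166,.3,1)
from bench import eyes
p=eyes.snapshot("top"); print([(round(d["conf"],2),d["centre"]) for d in eyes.tip_of("lens_oil",p)],[(round(d["conf"],2),d["centre"]) for d in eyes.tip_of("lid_handle",p)][:1])
b=best(eyes,"lens_oil",p,[.536,.287,.03])
if b is not None: print(b[0],b[2],fit([p],[b[1]],lensP(.053),[.536,.287],z=.005))
im=p["img"][:,:,::-1].copy()
cv2.imwrite("pics/t9.png",cv2.resize(im[180:330,90:270],None,fx=3.5,fy=3.5))
```

```text
t19.25 tcp [0.6664 0.3061 0.2387] grasp [0.6726 0.3072 0.2565] grip 0.601 F [-0.8  0.8  1.3] q [ 0.34  0.96  0.39  0.06  2.13 -1.38]
tot [-4.5  4.4 75.9] [-0.4 -2.3 -0. ] nmin 1.5
0 [-5, 4, 76] [-0.4, -2.3, -0.0]
[(0.44, [0.4087, -0.2894, -0.0027])] []
256.4392629655898 0.46 (array([ 0.40947806, -0.28676101]), array([1.13517996e-06, 9.07804861e-07]))
```

View pics/t9.png

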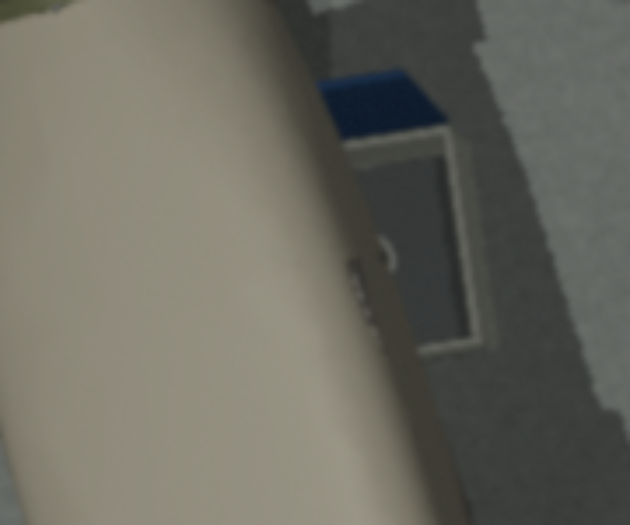

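>>> carry_out(steps=[{"xyz":[-2,2,10],"rotation":[0,-1,0],"grip":0.6},{"xyz":[-2,1,16],"rotation":[0,-1,0],"grip":0.6},{"xyz":[0,0,16],"rotation":[0,0,0],"grip":0.6},{"xyz":[0,0,8],"rotation":[0,0,0],"grip":0.6},{"xyz":[0,0,0],"rotation":[0,0,0],"grip":0.6}])

```text
clock: 19.95
ee_pos: [0.6518, 0.3082, 0.2103]
tool_rot: [-0.138, -0.084, 0.987, -0.013]
wrist_force: [-0.7, 1.4, 1.4]
gripper_width: 0.6
```

Run:
```python
from pl import *
from h import *
show()
go([.6505,.3073,.1836],.166,.3,1)
from bench import eyes
p=eyes.snapshot("scene"); print([(round(d["conf"],2),d["centre"]) for d in eyes.tip_of("lid_handle",p)][:1])
cv2.imwrite("pics/s10.png",cv2.resize(p["img"][60:300,380:600,::-1],None,fx=2.5,fy=2.5))
```

```text
t19.95 tcp [0.6518 0.3082 0.2103] grasp [0.6568 0.3091 0.2284] grip 0.600 F [-0.7  1.4  1.4] q [ 0.35  0.79  0.67  0.05  1.95 -1.38]
tot [-5.6 -0.5 44.9] [-0.2  1.3  0.2] nmin 0.9
0 [-6, 0, 45] [-0.2, 1.3, 0.2]
[(0.92, [0.6483, 0.3101, 0.1897])]
```

View pics/s10.png

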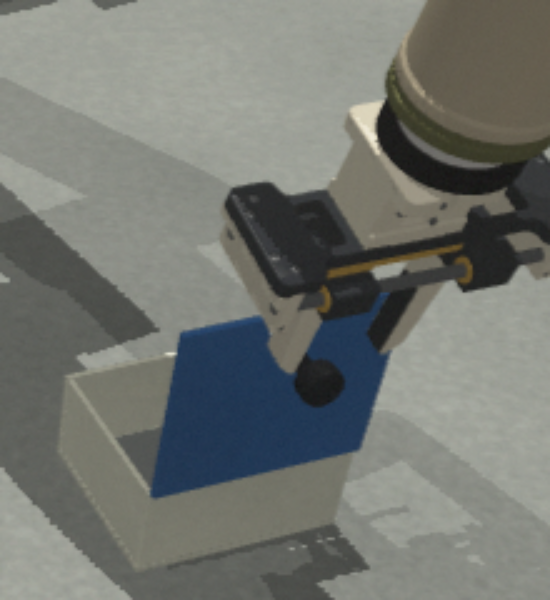

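>>> carry_out(steps=[{"xyz":[-3,0,8],"rotation":[0,0.5,0],"grip":0.6},{"xyz":[-3,0,12],"rotation":[0,0.5,0],"grip":0.6},{"xyz":[0,0,12],"rotation":[0,0,0],"grip":0.6},{"xyz":[0,0,8],"rotation":[0,0,0],"grip":0.6},{"xyz":[0,0,0],"rotation":[0,0,0],"grip":0.6}])

```text
clock: 20.55
ee_pos: [0.6483, 0.3075, 0.1712]
tool_rot: [-0.144, -0.084, 0.986, -0.013]
wrist_force: [-0.1, 0.1, 0.6]
gripper_width: 0.601
```

Run:
```python
from pl import *
from h import *
show()
go([.6505,.3073,.1836],.166,.3,1)
```

```text
t20.55 tcp [0.6483 0.3075 0.1712] grasp [0.6536 0.3085 0.1892] grip 0.601 F [-0.1  0.1  0.6] q [ 0.35  0.8   0.73  0.05  1.89 -1.39]
tot [ 1.7 -0.5  6.3] [-0.2  0.5  0.2] nmin 0.1
0 [2, -1, 6] [-0.2, 0.5, 0.2]
```

>>> carry_out(steps=[{"xyz":[1,0,5],"rotation":[0,0,0],"grip":0.5},{"xyz":[0,0,0],"rotation":[0,0,0],"grip":0},{"xyz":[0,0,0],"rotation":[0,0,0],"grip":0},{"xyz":[0,0,0],"rotation":[0,0,0],"grip":0},{"xyz":[0,0,0],"rotation":[0,0,0],"grip":0},{"xyz":[0,0,0],"rotation":[0,0,0],"grip":0},{"xyz":[0,0,0],"rotation":[0,0,0],"grip":0}], newtons=20)

```text
clock: 21.25
ee_pos: [0.646, 0.3064, 0.1659]
tool_rot: [-0.145, -0.083, 0.986, -0.014]
wrist_force: [-0.3, -1.3, -2.6]
gripper_width: 0.289
```

Run:
```python
from pl import *
show(); C,th=lidth(); arc(C,.166,0,-.75,.5,10)
```

```text
t21.25 tcp [0.646  0.3064 0.1659] grasp [0.6513 0.3073 0.1839] grip 0.289 F [-0.3 -1.3 -2.6] q [ 0.35  0.8   0.75  0.05  1.88 -1.39]
rad 0.1187 y 0.0010 th 1.622 z axis [-0.28 -0.05 -0.96]
0 [8.2, 0.0, -0.7] [0.0, -2.1, 0.0]
1 [8.2, 0.0, -0.4] [0.0, -2.1, 0.0]
2 [8.2, 0.0, -0.0] [0.0, -2.1, 0.0]
3 [8.2, 0.0, 0.3] [0.0, -2.1, 0.0]
4 [8.2, 0.0, 0.6] [0.0, -2.1, 0.0]
5 [8.1, 0.0, 1.0] [0.0, -2.1, 0.0]
6 [8.1, 0.0, 1.3] [0.0, -2.1, 0.0]
7 [8.0, 0.0, 1.6] [0.0, -2.1, 0.0]
8 [8.0, 0.0, 1.9] [0.0, -2.1, 0.0]
9 [7.9, 0.0, 2.3] [0.0, -2.1, 0.0]
end grasp [0.56559836 0.29298232 0.18677705]
```

Knob re-gripped (0.289). Swing back.

>>> carry_out(steps=[{"xyz":[8.2,0,-0.7],"rotation":[0,-2.1,0],"grip":0},{"xyz":[8.2,0,-0.4],"rotation":[0,-2.1,0],"grip":0},{"xyz":[8.2,0,0],"rotation":[0,-2.1,0],"grip":0},{"xyz":[8.2,0,0.3],"rotation":[0,-2.1,0],"grip":0},{"xyz":[8.2,0,0.6],"rotation":[0,-2.1,0],"grip":0},{"xyz":[8.1,0,1],"rotation":[0,-2.1,0],"grip":0},{"xyz":[8.1,0,1.3],"rotation":[0,-2.1,0],"grip":0},{"xyz":[8,0,1.6],"rotation":[0,-2.1,0],"grip":0},{"xyz":[8,0,1.9],"rotation":[0,-2.1,0],"grip":0},{"xyz":[7.9,0,2.3],"rotation":[0,-2.1,0],"grip":0}])

```text
clock: 22.25
ee_pos: [0.5707, 0.2927, 0.1667]
tool_rot: [0.05, -0.084, 0.995, 0.003]
wrist_force: [2.6, -0.3, -5.0]
gripper_width: 0.289
```

Run:
```python
from pl import *
show(); C,th=lidth(); arc(C,.166,0,-.5,.8,9)
```

```text
t22.25 tcp [0.5707 0.2927 0.1667] grasp [0.5689 0.2924 0.1854] grip 0.289 F [ 2.6 -0.3 -5. ] q [ 0.41  0.17  1.54 -0.03  1.33 -1.32]
rad 0.1164 y -0.0001 th 0.893 z axis [ 0.1   0.02 -0.99]
0 [5.4, 0.0, 1.6] [0.0, -2.5, 0.0]
1 [5.4, 0.0, 1.6] [0.0, -2.5, 0.0]
2 [5.4, 0.0, 1.7] [0.0, -2.5, 0.0]
3 [5.4, 0.0, 1.8] [0.0, -2.5, 0.0]
4 [5.4, 0.0, 1.8] [0.0, -2.5, 0.0]
5 [5.3, 0.0, 1.9] [0.0, -2.5, 0.0]
6 [5.3, 0.0, 2.0] [0.0, -2.5, 0.0]
7 [5.3, 0.0, 2.0] [0.0, -2.5, 0.0]
8 [5.3, 0.0, 2.1] [0.0, -2.5, 0.0]
end grasp [0.52107898 0.28440304 0.15432457]
```

>>> carry_out(steps=[{"xyz":[5.4,0,1.6],"rotation":[0,-2.5,0],"grip":0},{"xyz":[5.4,0,1.6],"rotation":[0,-2.5,0],"grip":0},{"xyz":[5.4,0,1.6],"rotation":[0,-2.5,0],"grip":0},{"xyz":[5.4,0,1.7],"rotation":[0,-2.5,0],"grip":0},{"xyz":[5.4,0,1.7],"rotation":[0,-2.5,0],"grip":0},{"xyz":[5.4,0,1.8],"rotation":[0,-2.5,0],"grip":0},{"xyz":[5.4,0,1.9],"rotation":[0,-2.5,0],"grip":0},{"xyz":[5.3,0,2],"rotation":[0,-2.5,0],"grip":0},{"xyz":[5.3,0,2],"rotation":[0,-2.5,0],"grip":0}])

```text
clock: 23.15
ee_pos: [0.5333, 0.2859, 0.14]
tool_rot: [0.258, -0.081, 0.962, 0.022]
wrist_force: [10.5, -1.7, -7.3]
gripper_width: 0.291
```

Run:
```python
from pl import *
show(); C,th=lidth(); arc(C,.166,th,0,.8,9)
```

```text
t23.15 tcp [0.5333 0.2859 0.14  ] grasp [0.524  0.2843 0.1563] grip 0.291 F [10.5 -1.7 -7.3] q [ 0.51 -0.24  2.09 -0.23  0.81 -1.11]
rad 0.1157 y -0.0006 th 0.423 z axis [ 0.49  0.08 -0.87]
0 [4.5, -0.0, 1.5] [0.0, -2.2, -0.0]
1 [4.5, -0.0, 1.6] [0.0, -2.2, -0.0]
2 [4.5, -0.0, 1.6] [0.0, -2.2, -0.0]
3 [4.5, -0.0, 1.7] [0.0, -2.2, -0.0]
4 [4.4, -0.0, 1.7] [0.0, -2.2, -0.0]
5 [4.4, -0.0, 1.8] [0.0, -2.2, -0.0]
6 [4.4, -0.0, 1.8] [0.0, -2.2, -0.0]
7 [4.4, -0.0, 1.9] [0.0, -2.2, -0.0]
8 [4.4, -0.0, 1.9] [0.0, -2.2, -0.0]
end grasp [0.49822296 0.2800188  0.11540785]
```

>>> carry_out(steps=[{"xyz":[5.2,0,1.1],"rotation":[0,-2,0],"grip":0},{"xyz":[4.8,0,1.4],"rotation":[0,-2,0],"grip":0},{"xyz":[4.6,0,1.5],"rotation":[0,-2,0],"grip":0},{"xyz":[4.6,0,1.5],"rotation":[0,-2,0],"grip":0},{"xyz":[4.5,0,1.6],"rotation":[0,-2,0],"grip":0},{"xyz":[4.5,0,1.7],"rotation":[0,-2,0],"grip":0},{"xyz":[4.4,0,1.8],"rotation":[0,-2,0],"grip":0}])

```text
clock: 23.85
ee_pos: [0.5184, 0.2834, 0.1171]
tool_rot: [0.385, -0.076, 0.919, 0.036]
wrist_force: [4.9, -6.9, -0.7]
gripper_width: 0.292
```

Run:
```python
from pl import *
show(); C,th=lidth(); arc(C,.166,th,-.03,.5,4)
```

```text
t23.85 tcp [0.5184 0.2834 0.1171] grasp [0.5052 0.281  0.1303] grip 0.292 F [ 4.9 -6.9 -0.7] q [ 0.6  -0.39  2.37 -0.66  0.51 -0.66]
rad 0.1155 y -0.0008 th 0.143 z axis [ 0.7   0.12 -0.7 ]
0 [4.4, -0.0, 1.5] [-0.0, -1.2, -0.0]
1 [4.3, -0.0, 1.6] [-0.0, -1.2, -0.0]
2 [4.3, -0.0, 1.7] [-0.0, -1.2, -0.0]
3 [4.2, -0.0, 1.8] [-0.0, -1.2, -0.0]
end grasp [0.49731249 0.27971013 0.11206518]
```

>>> carry_out(steps=[{"xyz":[4.4,0,1.5],"rotation":[0,0,0],"grip":0},{"xyz":[4.3,0,1.6],"rotation":[0,0,0],"grip":0},{"xyz":[4.3,0,1.7],"rotation":[0,0,0],"grip":0},{"xyz":[4,0,2],"rotation":[0,0,0],"grip":0},{"xyz":[3,0,3],"rotation":[0,0,0],"grip":0}])

```text
clock: 24.35
ee_pos: [0.5138, 0.2826, 0.1012]
tool_rot: [0.389, -0.075, 0.918, 0.036]
wrist_force: [-16.7, -14.3, 25.4]
gripper_width: 0.292
```

Run:
```python
from pl import *
from h import *
from bench import eyes
show(); C,th=lidth()
for n in ("scene","top"):
  p=eyes.snapshot(n); print([(round(d["conf"],2),d["centre"]) for d in eyes.tip_of("lid_handle",p)][:1])
  cv2.imwrite(f"pics/{n}11.png",cv2.resize(p["img"][100:300,380:560,::-1],None,fx=3,fy=3))
```

```text
t24.35 tcp [0.5138 0.2826 0.1012] grasp [0.5005 0.2803 0.1143] grip 0.292 F [-16.7 -14.3  25.4] q [ 0.61 -0.37  2.39 -0.74  0.47 -0.57]
rad 0.1132 y -0.0008 th -0.002 z axis [ 0.71  0.12 -0.7 ]
[(0.68, [0.4963, 0.2803, 0.1235])]
[(0.85, [0.4986, 0.2783, 0.1171])]
```

View pics/scene11.png

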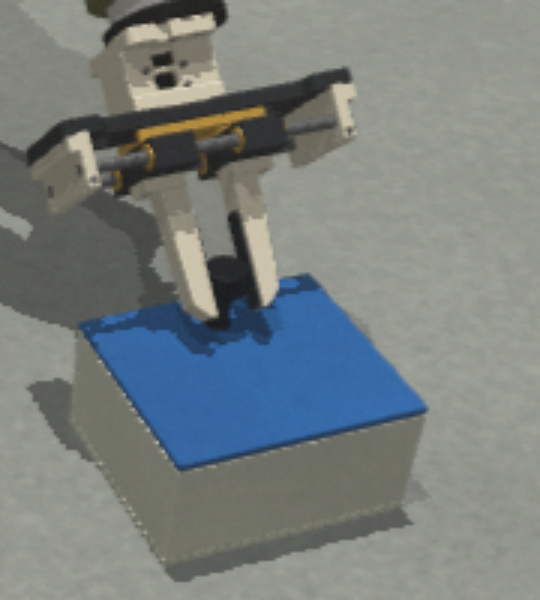

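>>> carry_out(steps=[{"xyz":[0,0,0],"rotation":[0,0,0],"grip":0.6},{"xyz":[0,0,0],"rotation":[0,0,0],"grip":0.6},{"xyz":[0,0,0],"rotation":[0,0,0],"grip":0.6},{"xyz":[0,0,0],"rotation":[0,0,0],"grip":0.6},{"xyz":[0,0,0],"rotation":[0,0,0],"grip":0.6},{"xyz":[-7,0,-10],"rotation":[0,0,0],"grip":0.6},{"xyz":[-12,0,-17],"rotation":[0,1,0],"grip":0.6},{"xyz":[-14,0,-20],"rotation":[0,4,0],"grip":0.6},{"xyz":[-14,0,-20],"rotation":[0,5,0],"grip":0.6},{"xyz":[-10,0,-20],"rotation":[0,6,0],"grip":0.6},{"xyz":[0,0,-10],"rotation":[0,6,0],"grip":0.6}])

```text
clock: 25.65
ee_pos: [0.4856, 0.279, 0.2091]
tool_rot: [0.195, -0.086, 0.977, 0.021]
wrist_force: [0.5, -0.5, 0.3]
gripper_width: 0.602
```

Run:
```python
from pl import *
from h import *
from bench import eyes
show(); go([.4706,.043,.13],0.,0.,10)
```

```text
t25.65 tcp [0.4856 0.279  0.2091] grasp [0.4785 0.2775 0.2265] grip 0.602 F [ 0.5 -0.5  0.3] q [ 0.51 -0.34  2.   -0.13  1.11 -1.2 ]
tot [  88.7 -230.5   67.1] [ 2.4 22.5  9.9] nmin 4.6
0 [9, -23, 7] [0.2, 2.2, 1.0]
1 [8, -23, 7] [0.2, 2.2, 1.0]
2 [8, -23, 8] [0.2, 2.2, 1.0]
3 [7, -23, 8] [0.2, 2.2, 1.0]
4 [6, -23, 8] [0.2, 2.2, 1.0]
5 [5, -23, 9] [0.2, 2.2, 1.0]
6 [5, -24, 9] [0.2, 2.2, 1.0]
7 [4, -24, 9] [0.2, 2.2, 1.0]
8 [3, -24, 9] [0.2, 2.2, 1.0]
9 [2, -24, 10] [0.2, 2.2, 1.0]
```

>>> carry_out(steps=[{"xyz":[9,-23,3],"rotation":[0.2,2.5,1],"grip":0.55},{"xyz":[8,-23,3],"rotation":[0.2,2.5,1],"grip":0.55},{"xyz":[8,-23,6],"rotation":[0.2,2.5,1],"grip":0.55},{"xyz":[7,-23,8],"rotation":[0.2,2.2,1],"grip":0.55},{"xyz":[6,-23,8],"rotation":[0.2,2.2,1],"grip":0.55},{"xyz":[5,-23,9],"rotation":[0.2,2.2,1],"grip":0.55},{"xyz":[5,-24,9],"rotation":[0.2,2.2,1],"grip":0.55},{"xyz":[4,-24,9],"rotation":[0.2,2.2,1],"grip":0.55},{"xyz":[3,-20,9],"rotation":[0.2,2.2,1],"grip":0.55},{"xyz":[2,-10,5],"rotation":[0.2,2,1],"grip":0.55},{"xyz":[0,0,0],"rotation":[0,0,0],"grip":0.55},{"xyz":[0,0,0],"rotation":[0,0,0],"grip":0.55}])

```text
clock: 26.85
ee_pos: [0.4673, 0.0553, 0.1255]
tool_rot: [-0.009, 0.003, 1.0, 0.006]
wrist_force: [0.8, -0.7, 0.7]
gripper_width: 0.551
```

Run:
```python
from pl import *
from h import *
from bench import eyes
show(); go([.4706,.043,.028],0.,0.,1)
S=eyes.snapshot("scene")
cv2.imwrite("pics/s12.png",S["img"][:,:,::-1])
print([(round(d["conf"],2),d["centre"]) for d in eyes.tip_of("lid_handle",S)][:1])
```

```text
t26.85 tcp [0.4673 0.0553 0.1255] grasp [0.4676 0.0551 0.1443] grip 0.551 F [ 0.8 -0.7  0.7] q [-0.   -0.14  1.93  0.01  1.37 -1.57]
tot [ -5.4 -13.7 116.1] [ 0.7 -1.  -0.3] nmin 2.3
0 [-5, -14, 116] [0.7, -1.0, -0.3]
[(0.82, [0.497, 0.2802, 0.1212])]
```

View pics/s12.png

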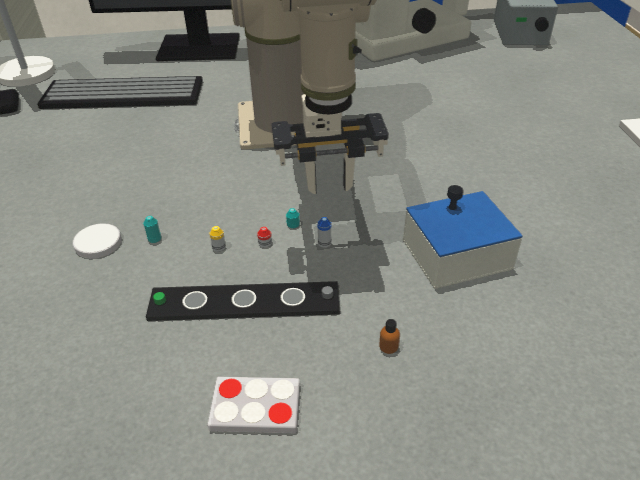

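>>> carry_out(steps=[{"xyz":[-2,-6,15],"rotation":[0.3,-0.5,0],"grip":0.55},{"xyz":[-2,-4,20],"rotation":[0.3,-0.5,0],"grip":0.55},{"xyz":[0,0,10],"rotation":[0,0,0],"grip":0.55},{"xyz":[0,0,0],"rotation":[0,0,0],"grip":0.55}])

```text
clock: 27.35
ee_pos: [0.4726, 0.0488, 0.0823]
tool_rot: [0.004, -0.0, 1.0, 0.001]
wrist_force: [0.0, -0.4, -0.4]
gripper_width: 0.55
```

Run:
```python
from pl import *
show(); go([.4706,.043,.028],0.,0.,1)
```

```text
t27.35 tcp [0.4726 0.0488 0.0823] grasp [0.4724 0.0488 0.1011] grip 0.550 F [ 0.  -0.4 -0.4] q [-0.01 -0.11  1.99  0.    1.26 -1.58]
tot [ 2.6 -6.  73.1] [0.1 0.5 0. ] nmin 1.5
0 [3, -6, 73] [0.1, 0.5, 0.0]
```

>>> carry_out(steps=[{"xyz":[1,-3,5],"rotation":[0,0.4,0],"grip":0.55},{"xyz":[1,-2,3],"rotation":[0,0,0],"grip":0.55},{"xyz":[0,0,0],"rotation":[0,0,0],"grip":0.55},{"xyz":[0,0,0],"rotation":[0,0,0],"grip":0.55}])

```text
clock: 27.75
ee_pos: [0.4717, 0.0444, 0.0761]
tool_rot: [0.002, -0.001, 1.0, 0.001]
wrist_force: [-0.3, -0.4, 0.2]
gripper_width: 0.551
```

Run:
```python
from pl import *
show(); go([.4706,.043,.028],0.,0.,1)
```

```text
t27.75 tcp [0.4717 0.0444 0.0761] grasp [0.4716 0.0444 0.0949] grip 0.551 F [-0.3 -0.4  0.2] q [-0.02 -0.1   1.99  0.    1.25 -1.59]
tot [ 1.3 -1.6 66.9] [0.1 0.2 0.1] nmin 1.3
0 [1, -2, 67] [0.1, 0.2, 0.1]
```

>>> carry_out(steps=[{"xyz":[0.5,-1,14],"rotation":[0,0,0],"grip":0.55},{"xyz":[0,0,18],"rotation":[0,0,0],"grip":0.55},{"xyz":[0,0,18],"rotation":[0,0,0],"grip":0.55},{"xyz":[0,0,10],"rotation":[0,0,0],"grip":0.55},{"xyz":[0,0,4],"rotation":[0,0,0],"grip":0.55},{"xyz":[0,0,0],"rotation":[0,0,0],"grip":0.3},{"xyz":[0,0,0],"rotation":[0,0,0],"grip":0},{"xyz":[0,0,0],"rotation":[0,0,0],"grip":0},{"xyz":[0,0,0],"rotation":[0,0,0],"grip":0},{"xyz":[0,0,0],"rotation":[0,0,0],"grip":0},{"xyz":[0,0,0],"rotation":[0,0,0],"grip":0}], newtons=15)

```text
clock: 28.85
ee_pos: [0.4738, 0.0432, 0.0105]
tool_rot: [0.005, -0.001, 1.0, 0.001]
wrist_force: [0.4, -0.3, -0.9]
gripper_width: 0.275
```

Run:
```python
from pl import *
show()
```

```text
t28.85 tcp [0.4738 0.0432 0.0105] grasp [0.4737 0.0432 0.0293] grip 0.275 F [ 0.4 -0.3 -0.9] q [-0.02 -0.    2.03  0.    1.11 -1.59]
```

>>> carry_out(steps=[{"xyz":[0,0,-15],"rotation":[0,0,0],"grip":0},{"xyz":[0,0,-30],"rotation":[0,0,0],"grip":0},{"xyz":[-15,-5,-30],"rotation":[0,0,0],"grip":0},{"xyz":[-25,-12,-15],"rotation":[0,0,0],"grip":0},{"xyz":[-30,-16,0],"rotation":[0,0,0],"grip":0},{"xyz":[-30,-16,0],"rotation":[0,0,0],"grip":0},{"xyz":[-20,-12,0],"rotation":[0,0,0],"grip":0},{"xyz":[-10,-6,0],"rotation":[0,0,0],"grip":0},{"xyz":[0,0,0],"rotation":[0,0,0],"grip":0},{"xyz":[0,0,0],"rotation":[0,0,0],"grip":0}], newtons=20)

```text
clock: 29.85
ee_pos: [0.6062, -0.0261, 0.1039]
tool_rot: [0.004, -0.001, 1.0, 0.001]
wrist_force: [-0.9, 0.1, -0.9]
gripper_width: 0.276
```

Run:
```python
from pl import *
from h import *
from bench import eyes
show(); go([.6186,-.0316,.0415],0.,0.,1)
```

```text
t29.85 tcp [ 0.6062 -0.0261  0.1039] grasp [ 0.6061 -0.0261  0.1227] grip 0.276 F [-0.9  0.1 -0.9] q [-0.13  0.22  1.6   0.    1.31 -1.7 ]
tot [-11.8  -5.7  81.2] [0.1 0.4 0.2] nmin 1.6
0 [-12, -6, 81] [0.1, 0.4, 0.2]
```

>>> carry_out(steps=[{"xyz":[-5,-2.5,10],"rotation":[0,0.4,0],"grip":0},{"xyz":[-4,-2,15],"rotation":[0,0,0],"grip":0},{"xyz":[0,0,10],"rotation":[0,0,0],"grip":0},{"xyz":[0,0,0],"rotation":[0,0,0],"grip":0},{"xyz":[0,0,0],"rotation":[0,0,0],"grip":0}])

```text
clock: 30.35
ee_pos: [0.6122, -0.0283, 0.0659]
tool_rot: [-0.001, -0.002, 1.0, 0.002]
wrist_force: [0.2, -0.2, -1.2]
gripper_width: 0.276
```

Run:
```python
from pl import *
from h import *
from bench import eyes
show(); go([.6186,-.0316,.0415],0.,0.,1)
S=eyes.snapshot("scene")
b=best(eyes,"lens_blue",S,[.6156,-.0316,.08])
z=now()[0][2]-.0105
if b: print(b[0],fit([S],[b[1]],lensP(.06),[.6156,-.0316],z=z), "grasp-lens should be",now()[0])
cv2.imwrite("pics/s13.png",cv2.resize(S["img"][150:330,200:380,::-1],None,fx=3,fy=3))
```

```text
t30.35 tcp [ 0.6122 -0.0283  0.0659] grasp [ 0.6123 -0.0284  0.0847] grip 0.276 F [ 0.2 -0.2 -1.2] q [-0.13  0.29  1.6   0.    1.26 -1.71]
tot [-6.5 -3.4 43.2] [ 0.2 -0.2  0.3] nmin 0.9
0 [-6, -3, 43] [0.2, -0.2, 0.3]
4.4338051690063285 (array([ 0.60852486, -0.02862745]), array([-2.61652076e-07, -3.15241550e-07])) grasp-lens should be [ 0.61246346 -0.02841662  0.06628556]
```

View pics/s13.png

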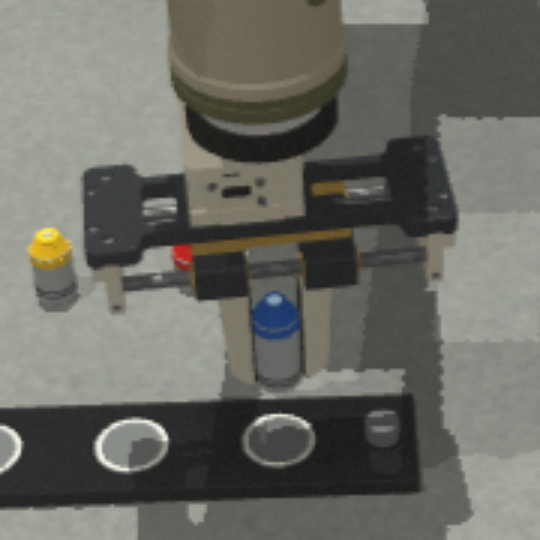

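>>> carry_out(steps=[{"xyz":[-3,-2,8],"rotation":[0,0,0],"grip":0},{"xyz":[-3,-1,12],"rotation":[0,0,0],"grip":0},{"xyz":[0,0,10],"rotation":[0,0,0],"grip":0},{"xyz":[0,0,4],"rotation":[0,0,0],"grip":0},{"xyz":[0,0,0],"rotation":[0,0,0],"grip":0}])

```text
clock: 30.95
ee_pos: [0.6196, -0.0316, 0.0301]
tool_rot: [-0.0, -0.002, 1.0, 0.001]
wrist_force: [-0.2, -0.0, -1.7]
gripper_width: 0.273
```

Run:
```python
from pl import *
show(); go([.6188,-.0316,.0415],0.,0.,1)
```

```text
t30.95 tcp [ 0.6196 -0.0316  0.0301] grasp [ 0.6196 -0.0317  0.0489] grip 0.273 F [-0.2 -0.  -1.7] q [-0.14  0.35  1.6   0.    1.2  -1.71]
tot [0.8 0.  7.4] [ 0.2 -0.   0.3] nmin 0.1
0 [1, 0, 7] [0.2, -0.0, 0.3]
```

>>> carry_out(steps=[{"xyz":[0.5,0,4],"rotation":[0,0,0],"grip":0},{"xyz":[0,0,3],"rotation":[0,0,0],"grip":0},{"xyz":[0,0,0.5],"rotation":[0,0,0],"grip":0},{"xyz":[0,0,0],"rotation":[0,0,0],"grip":0}])

```text
clock: 31.35
ee_pos: [0.619, -0.0316, 0.0221]
tool_rot: [-0.0, -0.002, 1.0, 0.001]
wrist_force: [-0.5, 0.4, -1.2]
gripper_width: 0.275
```

Run:
```python
from pl import *
show()
```

```text
t31.35 tcp [ 0.619  -0.0316  0.0221] grasp [ 0.619  -0.0316  0.0409] grip 0.275 F [-0.5  0.4 -1.2] q [-0.14  0.35  1.6   0.    1.19 -1.71]
```

Release, rise and head to yellow (.4537, -.161).

>>> carry_out(steps=[{"xyz":[0,0,0],"rotation":[0,0,0],"grip":0.55},{"xyz":[0,0,0],"rotation":[0,0,0],"grip":0.55},{"xyz":[0,0,0],"rotation":[0,0,0],"grip":0.55},{"xyz":[0,0,0],"rotation":[0,0,0],"grip":0.55},{"xyz":[0,0,0],"rotation":[0,0,0],"grip":0.55},{"xyz":[0,0,-15],"rotation":[0,0,0],"grip":0.55},{"xyz":[0,0,-30],"rotation":[0,0,0],"grip":0.55},{"xyz":[0,0,-30],"rotation":[0,0,0],"grip":0.55},{"xyz":[10,-10,-15],"rotation":[0,0,0],"grip":0.55},{"xyz":[30,-25,0],"rotation":[0,0,0],"grip":0.55},{"xyz":[35,-28,0],"rotation":[0,0,0],"grip":0.55},{"xyz":[35,-28,0],"rotation":[0,0,0],"grip":0.55},{"xyz":[30,-20,0],"rotation":[0,0,0],"grip":0.55},{"xyz":[15,-10,0],"rotation":[0,0,0],"grip":0.55},{"xyz":[0,0,0],"rotation":[0,0,0],"grip":0.55},{"xyz":[0,0,0],"rotation":[0,0,0],"grip":0.55}])

```text
clock: 32.95
ee_pos: [0.4648, -0.1584, 0.1303]
tool_rot: [0.008, -0.003, 1.0, -0.002]
wrist_force: [0.3, -0.1, 1.1]
gripper_width: 0.553
```

Run:
```python
from pl import *
from h import *
from bench import eyes
show(); go([.4537,-.1612,.028],0.,0.,1)
S=eyes.snapshot("scene");T=eyes.snapshot("top")
for k,x,y,z,h in(("lens_blue",.6156,-.0316,.012,.06),("lens_yellow",.4537,-.1612,0,.048)):
  for p in(S,T):
    b=best(eyes,k,p,[x,y,z+h/2])
    if b and b[0]<25: print(k,fit([p],[b[1]],lensP(h),[x,y],z=z)[0])
cv2.imwrite("pics/s14.png",cv2.resize(S["img"][150:330,120:380,::-1],None,fx=3,fy=3))
```

```text
t32.95 tcp [ 0.4648 -0.1584  0.1303] grasp [ 0.4645 -0.1584  0.1491] grip 0.553 F [ 0.3 -0.1  1.1] q [-0.44 -0.12  1.91  0.    1.34 -2.01]
tot [ 13.1  -2.3 120.9] [-0.2  0.9  0.3] nmin 2.4
0 [13, -2, 121] [-0.2, 0.9, 0.3]
lens_blue [ 0.61615339 -0.03224363]
```

View pics/s14.png

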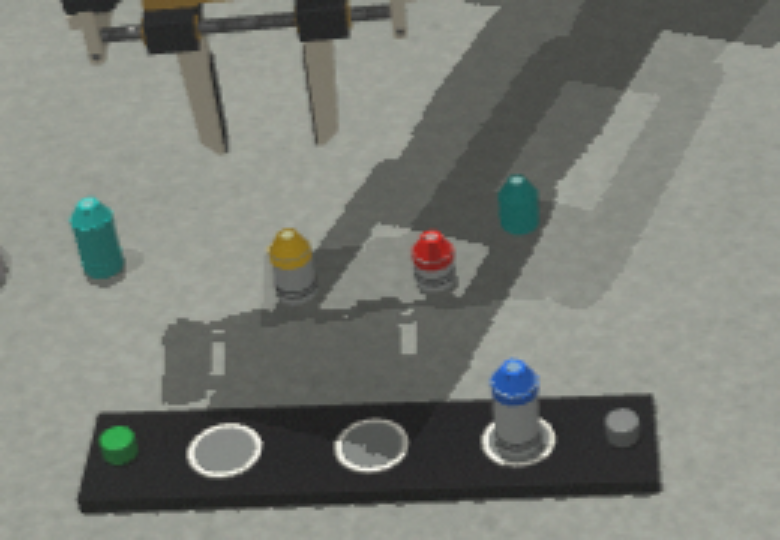

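>>> carry_out(steps=[{"xyz":[5,-1,15],"rotation":[0,0.8,0],"grip":0.55},{"xyz":[4,-1,25],"rotation":[0,0,0],"grip":0.55},{"xyz":[0,0,12],"rotation":[0,0,0],"grip":0.55},{"xyz":[0,0,0],"rotation":[0,0,0],"grip":0.55},{"xyz":[0,0,0],"rotation":[0,0,0],"grip":0.55}])

```text
clock: 33.75
ee_pos: [0.4553, -0.1583, 0.0721]
tool_rot: [-0.002, -0.005, 1.0, -0.001]
wrist_force: [-0.2, -0.1, 0.4]
gripper_width: 0.548
```

Run:
```python
from pl import *
show(); go([.4537,-.1612,.028],0.,0.,1)
```

```text
t33.75 tcp [ 0.4553 -0.1583  0.0721] grasp [ 0.4553 -0.1582  0.0909] grip 0.548 F [-0.2 -0.1  0.4] q [-0.44 -0.06  1.96 -0.    1.25 -2.02]
tot [ 1.3 -2.9 62.9] [-0.1 -0.3  0.6] nmin 1.3
0 [1, -3, 63] [-0.1, -0.3, 0.6]
```

>>> carry_out(steps=[{"xyz":[0.5,-1.5,14],"rotation":[0,0,0],"grip":0.55},{"xyz":[0.5,-0.5,18],"rotation":[0,0,0],"grip":0.55},{"xyz":[0.5,0,15],"rotation":[0,0,0],"grip":0.55},{"xyz":[0,0,10],"rotation":[0,0,0],"grip":0.55},{"xyz":[0.5,0,4],"rotation":[0,0,0],"grip":0.55},{"xyz":[0,0,0],"rotation":[0,0,0],"grip":0.3},{"xyz":[0,0,0],"rotation":[0,0,0],"grip":0},{"xyz":[0,0,0],"rotation":[0,0,0],"grip":0},{"xyz":[0,0,0],"rotation":[0,0,0],"grip":0},{"xyz":[0,0,0],"rotation":[0,0,0],"grip":0},{"xyz":[0,0,0],"rotation":[0,0,0],"grip":0}], newtons=15)

```text
clock: 34.85
ee_pos: [0.4572, -0.1626, 0.0118]
tool_rot: [0.002, -0.006, 1.0, -0.003]
wrist_force: [-0.1, 0.2, -0.7]
gripper_width: 0.275
```

Run:
```python
from pl import *
show()
```

```text
t34.85 tcp [ 0.4572 -0.1626  0.0118] grasp [ 0.4571 -0.1625  0.0306] grip 0.275 F [-0.1  0.2 -0.7] q [-0.44  0.03  2.   -0.    1.11 -2.03]
```

>>> carry_out(steps=[{"xyz":[0,0,-15],"rotation":[0,0,0],"grip":0},{"xyz":[0,0,-30],"rotation":[0,0,0],"grip":0},{"xyz":[-15,3,-30],"rotation":[0,0,0],"grip":0},{"xyz":[-28,8,-10],"rotation":[0,0,0],"grip":0},{"xyz":[-33,11,0],"rotation":[0,0,0],"grip":0},{"xyz":[-33,11,0],"rotation":[0,0,0],"grip":0},{"xyz":[-25,8,0],"rotation":[0,0,0],"grip":0},{"xyz":[-10,3,0],"rotation":[0,0,0],"grip":0},{"xyz":[0,0,0],"rotation":[0,0,0],"grip":0},{"xyz":[0,0,0],"rotation":[0,0,0],"grip":0}], newtons=20)

```text
clock: 35.85
ee_pos: [0.6051, -0.1144, 0.1003]
tool_rot: [0.002, -0.005, 1.0, -0.002]
wrist_force: [-0.1, -0.9, -1.1]
gripper_width: 0.275
```

Run:
```python
from pl import *
show(); go([.6107,-.116,.0428],0.,0.,1)
```

```text
t35.85 tcp [ 0.6051 -0.1144  0.1003] grasp [ 0.605  -0.1143  0.1191] grip 0.275 F [-0.1 -0.9 -1.1] q [-0.27  0.25  1.57 -0.    1.31 -1.85]
tot [-5.4 -1.3 76.3] [-0.3  0.2  0.6] nmin 1.5
0 [-5, -1, 76] [-0.3, 0.2, 0.6]
```

>>> carry_out(steps=[{"xyz":[-2,-0.5,12],"rotation":[0,0,0],"grip":0},{"xyz":[-2,-0.5,18],"rotation":[0,0,0],"grip":0},{"xyz":[0,0,18],"rotation":[0,0,0],"grip":0},{"xyz":[0,0,12],"rotation":[0,0,0],"grip":0},{"xyz":[0,0,0],"rotation":[0,0,0],"grip":0},{"xyz":[0,0,0],"rotation":[0,0,0],"grip":0}])

```text
clock: 36.45
ee_pos: [0.6053, -0.1177, 0.0355]
tool_rot: [0.0, -0.004, 1.0, -0.002]
wrist_force: [-0.6, 1.1, -0.9]
gripper_width: 0.275
```

Run:
```python
from pl import *
from h import *
from bench import eyes
show(); go([.6107,-.116,.0428],0.,0.,1)
S=eyes.snapshot("scene")
z=now()[0][2]-.0118
b=best(eyes,"lens_yellow",S,[.61,-.116,z+.024])
if b: print(b[0],fit([S],[b[1]],lensP(.048),[.61,-.116],z=z)[0])
```

```text
t36.45 tcp [ 0.6053 -0.1177  0.0355] grasp [ 0.6053 -0.1176  0.0543] grip 0.275 F [-0.6  1.1 -0.9] q [-0.27  0.33  1.61 -0.    1.2  -1.85]
tot [-5.4  1.7 11.5] [-0.3  0.   0.4] nmin 0.2
0 [-5, 2, 12] [-0.3, 0.0, 0.4]
1.958076433194785 [ 0.6019959  -0.11749805]
```

>>> carry_out(steps=[{"xyz":[-3,0.7,4],"rotation":[0,0,0],"grip":0},{"xyz":[-2,0.5,4],"rotation":[0,0,0],"grip":0},{"xyz":[0,0,2],"rotation":[0,0,0],"grip":0},{"xyz":[0,0,0.5],"rotation":[0,0,0],"grip":0},{"xyz":[0,0,0],"rotation":[0,0,0],"grip":0}])

```text
clock: 37.05
ee_pos: [0.6134, -0.1168, 0.0275]
tool_rot: [0.003, -0.004, 1.0, -0.003]
wrist_force: [0.5, 0.3, -0.7]
gripper_width: 0.275
```

Run:
```python
from pl import *
show(); go([.6107,-.116,.0428],0.,0.,1)
```

```text
t37.05 tcp [ 0.6134 -0.1168  0.0275] grasp [ 0.6132 -0.1167  0.0463] grip 0.275 F [ 0.5  0.3 -0.7] q [-0.27  0.35  1.59 -0.    1.19 -1.84]
tot [2.7 0.8 3.5] [-0.3  0.4  0.4] nmin 0.1
0 [3, 1, 3] [-0.3, 0.4, 0.4]
```

>>> carry_out(steps=[{"xyz":[1.5,0.5,2],"rotation":[0,0.2,0],"grip":0},{"xyz":[0.5,0,1],"rotation":[0,0,0],"grip":0},{"xyz":[0,0,0],"rotation":[0,0,0],"grip":0}])

```text
clock: 37.35
ee_pos: [0.6112, -0.1163, 0.0244]
tool_rot: [0.001, -0.004, 1.0, -0.003]
wrist_force: [-0.2, -0.0, -1.4]
gripper_width: 0.273
```

Run:
```python
from pl import *
show(); go([.6107,-.116,.0428],0.,0.,1)
```

```text
t37.35 tcp [ 0.6112 -0.1163  0.0244] grasp [ 0.6112 -0.1162  0.0432] grip 0.273 F [-0.2 -0.  -1.4] q [-0.27  0.35  1.6  -0.01  1.19 -1.84]
tot [0.5 0.3 0.4] [-0.3  0.1  0.4] nmin 0.0
0 [1, 0, 0] [-0.3, 0.1, 0.4]
```

Release and go above red (.4545, -.071).

>>> carry_out(steps=[{"xyz":[0,0,0],"rotation":[0,0,0],"grip":0.5},{"xyz":[0,0,0],"rotation":[0,0,0],"grip":0.5},{"xyz":[0,0,0],"rotation":[0,0,0],"grip":0.5},{"xyz":[0,0,0],"rotation":[0,0,0],"grip":0.5},{"xyz":[0,0,-15],"rotation":[0,0,0],"grip":0.5},{"xyz":[0,0,-30],"rotation":[0,0,0],"grip":0.5},{"xyz":[0,0,-30],"rotation":[0,0,0],"grip":0.5},{"xyz":[15,5,-10],"rotation":[0,0,0],"grip":0.5},{"xyz":[33,9,0],"rotation":[0,0,0],"grip":0.5},{"xyz":[33,9,0],"rotation":[0,0,0],"grip":0.5},{"xyz":[33,9,0],"rotation":[0,0,0],"grip":0.5},{"xyz":[25,7,0],"rotation":[0,0,0],"grip":0.5},{"xyz":[10,3,0],"rotation":[0,0,0],"grip":0.5},{"xyz":[0,0,0],"rotation":[0,0,0],"grip":0.5},{"xyz":[0,0,0],"rotation":[0,0,0],"grip":0.5}])

```text
clock: 38.85
ee_pos: [0.4613, -0.0748, 0.1254]
tool_rot: [0.009, -0.004, 1.0, -0.005]
wrist_force: [0.1, 0.4, 0.4]
gripper_width: 0.498
```

Run:
```python
from pl import *
from h import *
from bench import eyes
show()
S=eyes.snapshot("scene");T=eyes.snapshot("top")
for k,x,y,z,h in(("lens_blue",.6156,-.0316,.012,.06),("lens_yellow",.6073,-.116,.012,.048),("lens_red",.4545,-.071,0,.036)):
  for p in(S,T):
    b=best(eyes,k,p,[x,y,z+h/2])
    if b and b[0]<25: print(k,fit([p],[b[1]],lensP(h),[x,y],z=z)[0])
for p in(S,T):print([(round(d["conf"],2),d["centre"]) for d in eyes.tip_of("lens_red",p)])
go([.4547,-.071,.0235],0.,0.,1)
cv2.imwrite("pics/s15.png",cv2.resize(S["img"][150:330,120:380,::-1],None,fx=3,fy=3))
```

```text
t38.85 tcp [ 0.4613 -0.0748  0.1254] grasp [ 0.461  -0.0746  0.1442] grip 0.498 F [0.1 0.4 0.4] q [-0.27 -0.19  1.98 -0.01  1.34 -1.84]
lens_blue [ 0.61650938 -0.03179534]
lens_blue [ 0.6169036  -0.03280888]
lens_yellow [ 0.60827977 -0.11677023]
lens_yellow [ 0.60807566 -0.11811482]
lens_red [ 0.45140688 -0.07125318]
[(0.7, [0.4062, -0.0104, 0.0016]), (0.61, [0.4556, -0.074, 0.0037])]
[(0.61, [0.4038, -0.0098, -0.0021])]
tot [  7.7   4.8 119. ] [-0.5  0.9  0.4] nmin 2.4
0 [8, 5, 119] [-0.5, 0.9, 0.4]
```

View pics/s15.png

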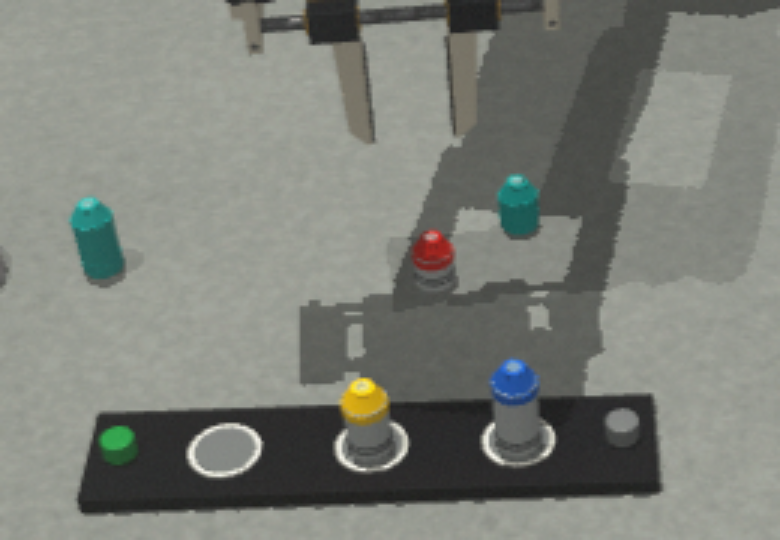

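>>> carry_out(steps=[{"xyz":[3,2,15],"rotation":[0,0.8,0],"grip":0.5},{"xyz":[3,1.5,25],"rotation":[0,0,0],"grip":0.5},{"xyz":[0,0,20],"rotation":[0,0,0],"grip":0.5},{"xyz":[0,0,0],"rotation":[0,0,0],"grip":0.5},{"xyz":[0,0,0],"rotation":[0,0,0],"grip":0.5}])

```text
clock: 39.85
ee_pos: [0.4535, -0.0711, 0.059]
tool_rot: [-0.002, -0.004, 1.0, -0.005]
wrist_force: [0.9, -0.7, 0.1]
gripper_width: 0.499
```

Run:
```python
from pl import *
show(); go([.4542,-.071,.0235],0.,0.,1)
```

```text
t39.85 tcp [ 0.4535 -0.0711  0.059 ] grasp [ 0.4535 -0.071   0.0778] grip 0.499 F [ 0.9 -0.7  0.1] q [-0.26 -0.11  2.04 -0.01  1.22 -1.83]
tot [-0.9  0.6 54.3] [-0.5 -0.2  0.4] nmin 1.1
0 [-1, 1, 54] [-0.5, -0.2, 0.4]
```

>>> carry_out(steps=[{"xyz":[0,0,14],"rotation":[-0.4,0,0],"grip":0.5},{"xyz":[0,0,16],"rotation":[0,0,0],"grip":0.5},{"xyz":[0.5,0,12],"rotation":[0,0,0],"grip":0.5},{"xyz":[0.5,0,7],"rotation":[0,0,0],"grip":0.5},{"xyz":[0,0,2],"rotation":[0,0,0],"grip":0.5},{"xyz":[0,0,0],"rotation":[0,0,0],"grip":0.5}], newtons=15)

```text
clock: 40.45
ee_pos: [0.4542, -0.0719, 0.0067]
tool_rot: [0.0, -0.004, 1.0, -0.001]
wrist_force: [-0.3, 0.5, -0.4]
gripper_width: 0.5
```

Run:
```python
from pl import *
show(); go([.4542,-.071,.0235],0.,0.,1)
```

```text
t40.45 tcp [ 0.4542 -0.0719  0.0067] grasp [ 0.4542 -0.0718  0.0255] grip 0.500 F [-0.3  0.5 -0.4] q [-0.27 -0.03  2.06 -0.    1.11 -1.84]
tot [0.  0.9 2. ] [-0.1  0.   0.4] nmin 0.0
0 [0, 1, 2] [-0.1, 0.0, 0.4]
```

>>> carry_out(steps=[{"xyz":[0,0.5,1.5],"rotation":[0,0,0],"grip":0.4},{"xyz":[0,0,0],"rotation":[0,0,0],"grip":0},{"xyz":[0,0,0],"rotation":[0,0,0],"grip":0},{"xyz":[0,0,0],"rotation":[0,0,0],"grip":0},{"xyz":[0,0,0],"rotation":[0,0,0],"grip":0},{"xyz":[0,0,0],"rotation":[0,0,0],"grip":0}], newtons=15)

```text
clock: 41.05
ee_pos: [0.4558, -0.0716, 0.0069]
tool_rot: [0.002, -0.004, 1.0, -0.001]
wrist_force: [0.4, 0.2, -1.7]
gripper_width: 0.277
```

Run:
```python
from pl import *
show()
```

```text
t41.05 tcp [ 0.4558 -0.0716  0.0069] grasp [ 0.4557 -0.0716  0.0257] grip 0.277 F [ 0.4  0.2 -1.7] q [-0.27 -0.03  2.06 -0.    1.1  -1.84]
```

>>> carry_out(steps=[{"xyz":[0,0,-15],"rotation":[0,0,0],"grip":0},{"xyz":[0,0,-30],"rotation":[0,0,0],"grip":0},{"xyz":[-10,-12,-35],"rotation":[0,0,0],"grip":0},{"xyz":[-24,-24,-20],"rotation":[0,0,0],"grip":0},{"xyz":[-28,-26,0],"rotation":[0,0,0],"grip":0},{"xyz":[-28,-26,0],"rotation":[0,0,0],"grip":0},{"xyz":[-28,-24,0],"rotation":[0,0,0],"grip":0},{"xyz":[-14,-10,0],"rotation":[0,0,0],"grip":0},{"xyz":[0,0,0],"rotation":[0,0,0],"grip":0},{"xyz":[0,0,0],"rotation":[0,0,0],"grip":0}], newtons=20)

```text
clock: 42.05
ee_pos: [0.591, -0.1963, 0.1092]
tool_rot: [0.0, -0.004, 1.0, -0.001]
wrist_force: [-0.3, 0.1, -1.4]
gripper_width: 0.274
```

Run:
```python
from pl import *
from h import *
from bench import eyes
show(); go([.6005,-.2006,.038],0.,0.,1)
S=eyes.snapshot("scene"); P=now()[0]
z=P[2]-.0069
b=best(eyes,"lens_red",S,[P[0],P[1],z+.018])
if b: print(b[0],fit([S],[b[1]],lensP(.036),P[:2],z=z)[0])
cv2.imwrite("pics/s16.png",cv2.resize(S["img"][150:330,120:380,::-1],None,fx=3,fy=3))
```

```text
t42.05 tcp [ 0.591  -0.1963  0.1092] grasp [ 0.591  -0.1963  0.128 ] grip 0.274 F [-0.3  0.1 -1.4] q [-0.4   0.26  1.54 -0.    1.34 -1.98]
tot [-9.4 -4.1 90. ] [-0.1  0.   0.5] nmin 1.8
0 [-9, -4, 90] [-0.1, 0.0, 0.5]
0.5607868138747413 [ 0.58808125 -0.19711907]
```

View pics/s16.png

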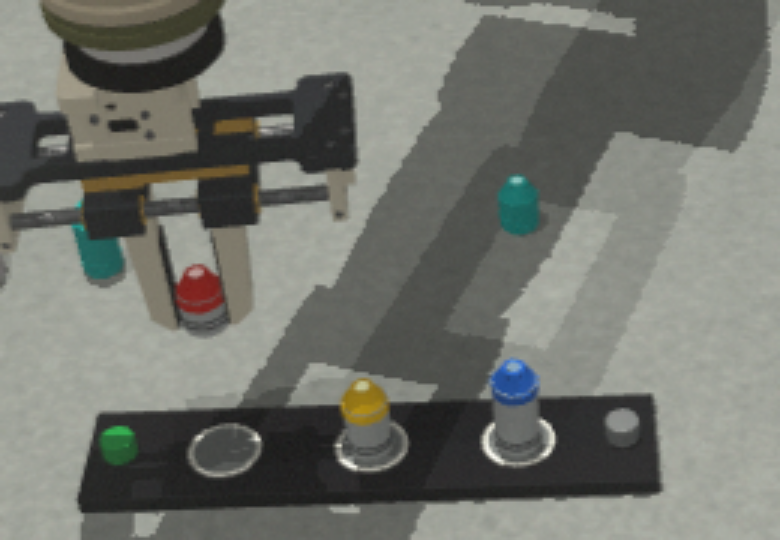

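>>> carry_out(steps=[{"xyz":[-4,-1.5,15],"rotation":[0,0,0],"grip":0},{"xyz":[-3.5,-1,22],"rotation":[0,0,0],"grip":0},{"xyz":[0,0,20],"rotation":[0,0,0],"grip":0},{"xyz":[0,0,12],"rotation":[0,0,0],"grip":0},{"xyz":[0,0,0],"rotation":[0,0,0],"grip":0},{"xyz":[0,0,0],"rotation":[0,0,0],"grip":0}])

```text
clock: 42.75
ee_pos: [0.596, -0.1949, 0.0354]
tool_rot: [-0.0, -0.006, 1.0, -0.001]
wrist_force: [0.6, -0.1, -0.7]
gripper_width: 0.276
```

Run:
```python
from pl import *
show(); go([.6015,-.2004,.038],0.,0.,1)
```

```text
t42.75 tcp [ 0.596  -0.1949  0.0354] grasp [ 0.5961 -0.1949  0.0542] grip 0.276 F [ 0.6 -0.1 -0.7] q [-0.4   0.35  1.57 -0.    1.21 -1.98]
tot [-5.4 -5.5 16.2] [-0.1 -0.   0.7] nmin 0.3
0 [-5, -6, 16] [-0.1, -0.0, 0.7]
```

>>> carry_out(steps=[{"xyz":[-3,-3,6],"rotation":[0,0,0],"grip":0},{"xyz":[-2,-2,5],"rotation":[0,0,0],"grip":0},{"xyz":[0,0,1],"rotation":[0,0,0],"grip":0},{"xyz":[0,0,0],"rotation":[0,0,0],"grip":0}])

```text
clock: 43.15
ee_pos: [0.6032, -0.201, 0.0251]
tool_rot: [0.002, -0.006, 1.0, -0.002]
wrist_force: [1.0, -0.2, -1.4]
gripper_width: 0.272
```

Run:
```python
from pl import *
show(); go([.6015,-.2004,.038],0.,0.,1)
```

```text
t43.15 tcp [ 0.6032 -0.201   0.0251] grasp [ 0.6032 -0.2009  0.0439] grip 0.272 F [ 1.  -0.2 -1.4] q [-0.4   0.38  1.56 -0.    1.2  -1.98]
tot [1.8 0.6 5.9] [-0.2  0.2  0.7] nmin 0.1
0 [2, 1, 6] [-0.2, 0.2, 0.7]
```

>>> carry_out(steps=[{"xyz":[1,0.5,3],"rotation":[0,0,0],"grip":0},{"xyz":[0.5,0,2],"rotation":[0,0,0],"grip":0},{"xyz":[0,0,0.5],"rotation":[0,0,0],"grip":0},{"xyz":[0,0,0],"rotation":[0,0,0],"grip":0}])

```text
clock: 43.55
ee_pos: [0.6021, -0.2008, 0.02]
tool_rot: [0.002, -0.006, 1.0, -0.002]
wrist_force: [0.1, 0.5, -0.5]
gripper_width: 0.275
```

Run:
```python
from pl import *
show(); go([.6015,-.2004,.038],0.,0.,1)
```

```text
t43.55 tcp [ 0.6021 -0.2008  0.02  ] grasp [ 0.6021 -0.2007  0.0388] grip 0.275 F [ 0.1  0.5 -0.5] q [-0.4   0.39  1.56 -0.    1.19 -1.98]
tot [0.6 0.4 0.8] [-0.2  0.2  0.7] nmin 0.1
0 [1, 0, 1] [-0.2, 0.2, 0.7]
```

>>> carry_out(steps=[{"xyz":[0,0,0.8],"rotation":[0,0,0],"grip":0},{"xyz":[0,0,0],"rotation":[0,0,0],"grip":0.45},{"xyz":[0,0,0],"rotation":[0,0,0],"grip":0.45},{"xyz":[0,0,0],"rotation":[0,0,0],"grip":0.45},{"xyz":[0,0,0],"rotation":[0,0,0],"grip":0.45},{"xyz":[0,0,-15],"rotation":[0,0,0],"grip":0.45},{"xyz":[0,0,-30],"rotation":[0,0,0],"grip":0.45},{"xyz":[0,0,-35],"rotation":[0,0,0],"grip":0.45},{"xyz":[10,0,-35],"rotation":[0,0,0],"grip":0.45},{"xyz":[30,0,-35],"rotation":[0,0,0],"grip":0.45},{"xyz":[40,0,-30],"rotation":[0,0,0],"grip":0.45},{"xyz":[40,0,-10],"rotation":[0,0,0],"grip":0.45},{"xyz":[30,0,0],"rotation":[0,0,0],"grip":0.45},{"xyz":[10,0,0],"rotation":[0,0,0],"grip":0.45},{"xyz":[0,0,0],"rotation":[0,0,0],"grip":0.45},{"xyz":[0,0,0],"rotation":[0,0,0],"grip":0.45}])

```text
clock: 45.15
ee_pos: [0.4387, -0.2029, 0.23]
tool_rot: [0.009, -0.006, 1.0, -0.006]
wrist_force: [0.3, -0.4, 0.4]
gripper_width: 0.449
```

Run:
```python
from pl import *
from h import *
from bench import eyes
show()
S=eyes.snapshot("scene");T=eyes.snapshot("top")
g=np.array([.5945,-.260])
for k,x,y,z,h in(("lens_blue",.6156,-.0316,.012,.06),("lens_yellow",.6073,-.116,.012,.048),("lens_red",.599,-.2006,.012,.036)):
  for p in(S,T):
    b=best(eyes,k,p,[x,y,z+h/2])
    if b and b[0]<25: print(k,fit([p],[b[1]],lensP(h),[x,y],z=z)[0])
ob=[]
for p in (S,T):
    hsv=cv2.cvtColor(p["img"],cv2.COLOR_RGB2HSV)
    m=cv2.inRange(hsv,(100,150,60),(125,255,255)); n,l,st,_=cv2.connectedComponentsWithStats(m)
    i=1+np.argmax(st[1:,4]); h=cv2.convexHull(np.argwhere(l==i)[:,::-1].astype(np.int32)); print(st[i],h.shape); print(cv2.approxPolyDP(h,6,True)[:,0].tolist())
print([(d["conf"],d["centre"]) for p in (S,T) for k in("lid_handle","bottle") for d in eyes.tip_of(k,p)[:1]])
for n,p in(("s",S),("t",T)):cv2.imwrite(f"pics/{n}17.png",p["img"][:,:,::-1])
cv2.imwrite("pics/s17z.png",cv2.resize(S["img"][160:300,390:540,::-1],None,fx=4,fy=4))
```

```text
t45.15 tcp [ 0.4387 -0.2029  0.23  ] grasp [ 0.4384 -0.2027  0.2488] grip 0.449 F [ 0.3 -0.4  0.4] q [-0.54 -0.22  1.81 -0.    1.53 -2.12]
lens_blue [ 0.61621647 -0.03160489]
lens_yellow [ 0.60712295 -0.11665464]
lens_yellow [ 0.60722789 -0.11791794]
lens_red [ 0.59978018 -0.20116625]
lens_red [ 0.60122578 -0.20260867]
[ 407  192  114   65 4294] (19, 1, 2)
[[520, 237], [440, 256], [407, 208], [482, 192]]
[ 147  217   79   72 4238] (16, 1, 2)
[[225, 276], [155, 288], [147, 228], [216, 217]]
[(0.95, [0.7395, 0.1119, -0.0021]), (0.82, [0.498, 0.2798, 0.117]), (0.69, [0.7369, 0.1156, -0.0021])]
```

View pics/s17.png

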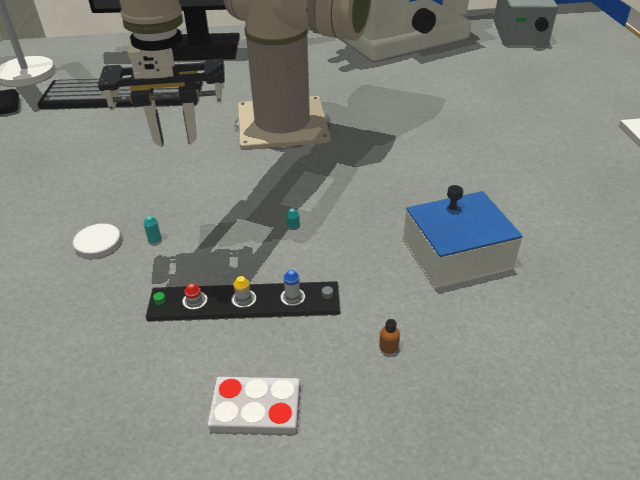

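View pics/s17z.png

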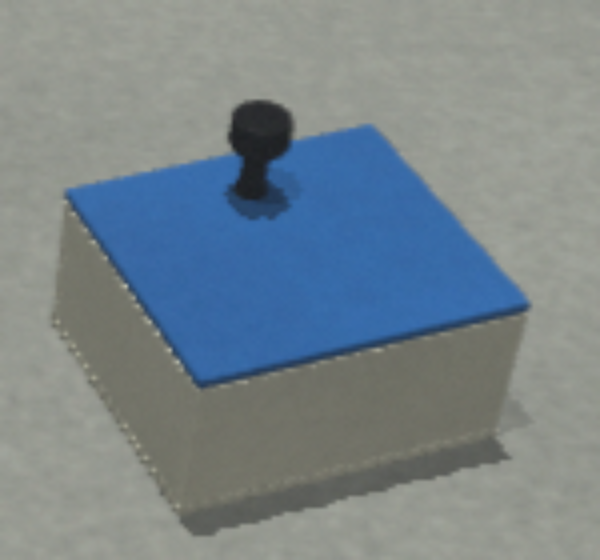

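View pics/t17.png

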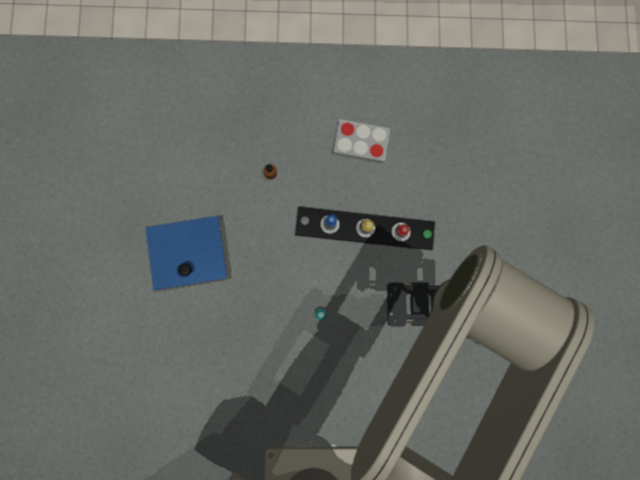

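```bash
python3 -c "
from bench import ticket
print(ticket.hand_in())"
```

```text
the job is handed in; nothing more can be done
None
```

I finished every part of the task and handed the job in at about 45 s of robot time, with no verdict reported.

- **Case:** I swung the lid open to about 1.6 rad by its knob and set the black oil objective on the inside circle. I then closed the lid until the wrist read about 25 N of contact force.
- **Rail:** Red, yellow and blue stand on the circles in that order from the green post. The final camera fits put each within about 3 mm of its circle centre, and all three stand upright.
- **Lid shut:** In the last picture the lid sits flush all round. Its front edge is 5 px lower than at the start, which matches going from about 0.09 rad to about 0.
- **Bystanders:** The bottle is unmoved to within measuring error (under 5 mm). Neither turquoise look-alike was touched.
- **Arm:** It was parked clear of everything when I handed in.

**Less certain:** I could only check the oil objective inside the case once, in a partly blocked top view. That showed it about 3 mm from centre, and the arm's own position at release agreed to within about 1 mm. A second look was blocked by the arm, and the closed lid hid it after that.

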